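# Clip a battery pack into a charging cradle with a sprung contact block

### The arm

A 6-joint arm with a two-finger parallel gripper is mounted at the origin on a cart in front of the work surface, level with it; the furniture and walls round the work are solid. World frame = base frame: x ahead of the robot, y to its left, z up, the work surface at z = 0. Lengths are in mm, angles in rad, forces in N, time in s.
With the tool pointing down it reaches from about 350 to 875 mm from the base axis. Payload 4.2 kg.
Tool frame: the origin (TCP) lies between the finger pads; the fingertips stand 11 mm ahead of it and the grasp point (between the pads) lies 8 mm behind it; z points along the fingers, y is the direction in which the jaws open and shut (so a half turn about z gives the same grasp; the last joint's range is limited). The gripper opens to 85 mm and grips with 20 to 120 N. Pads are 22 mm wide; open, the fingers measure 114 mm over their backs; the gripper's body (76 mm by 85 mm) begins 54 mm behind the grasp point. The pads swing forward as they close: fully open they stand 13 mm farther back than shut.
Start: joints at [-0.874, 0.385, 0.008, 0, -1.194, -0.259], TCP at [264.979, -566.026, 242.312] pointing down, gripper open.
Joint ranges: [-3.14, 3.14], [-1.21, 2.06], [-1.07, 1.41], [-3.16, 2.05], [-2.99, -0.16], [-3.1, 3.1]. Speed limits (rad/s): [2.79, 2.79, 3.14, 3.14, 3.14, 3.14].

### API

Orientations are given as a unit quaternion [x, y, z, w].
In Python, from bench import * gives the robot as it stands. The module is installed in compiled form; this text tells all that it offers.
- The arm moves only by the tool drive_tool, never from a script. Its argument "increments" is a list of rows, each a list of 3 entries, a list of its own where there are three numbers: the gripper command: -1 is shut, 1 is fully open, values between are in proportion, then the shift along the tool's x, y, z scaled (see below), then the turn about the tool's z scaled (see below). In form: [[hand, [tx, ty, tz], turn], ...]. A call has 1 to 20 rows; each row shifts and turns the commanded pose from where the row before left it, along the tool's axes as they then stand; what a row does not reach is not made up. The controller multiplies each number of a shift by 0.3 m and each number of a turn by 2 rad. A row lasts 1/8 s, in which the tool goes at most 62.5 mm and 10.7 degrees, less where a joint would pass 70% of its speed; a pose out of reach is approached as far as the arm can. A call with a number of a shift or a turn outside -1 to 1 is refused whole. A call with a gripper value outside its range is refused whole. The fingers move at their own pace and stop on an object; the grip force is fixed at half the most. Time passes only in rows, so rows that do not move let the fingers close. It gives the time, the measured TCP pose, the force and the opening at its end, in the units of the state.
- read_state(): the state, without advancing time (a new reading comes with each control period).
- get_image(name): name is "scene" or "top"; returns the picture (384x512x3 uint8, red, green, blue); there is no depth.
- calibration(name): a dict with "fovy" (degrees; the focal length in pixels is half the picture's height over the tangent of half this angle, whatever the lens; pixels are square), "cx", "cy" (the principal point, pixels), "k1" (the pictures are not rectified: a ray, as slopes to the right and down, at radius r is drawn at 1 + k1 r^2 times it, then the intrinsics apply), "R" (3x3) and "t" (3): a world point X has camera coordinates R X + t. Camera axes: x right, y down, z forward; pixel columns grow to the right and rows downward; lengths in mm; the calibration is good to about 2 mm. A picture is of the moment at which its call begins. calibration takes no time and is no camera call.
- job_done(): hands the job in, once; it reports no verdict.
The state is a dict: "clock": time; "joints": joint angles; "joint_vel": joint speeds; "joint_efforts": joint torques, N m; "position": TCP position; "ee_rot": TCP orientation; "contact_force": force on the tool from outside, world axes, zero at the start; "wrist_torque": the same for the moment, N m; "gripper_width": finger opening in mm.
Only numpy, scipy, OpenCV 4.12 (cv2) and the standard library are available. Lean on these libraries where they do the work, as an engineer would, in place of code of your own. Each camera call takes 0.05 s, during which the arm holds its last target.

### The job

Load the grey battery pack into the white charging cradle on the dark plate: hook its long black toe under the hood and push the sprung contact block in by about 12 mm (never more than 15 mm, its contacts would bend), swing the orange heel end down past the orange catch, and let go so that the spring pushes the heel back under the catch and the pack lies flat, held at both ends. Leave the beaker, dropper bottle, slide box, multimeter and round power sensor where they stand.

Things in the scene. Friction and masses are not known exactly. Their poses are not given: they have to be found in the camera images.
- pack_center (a point): centre of the battery pack's grey ribbed block, 20 mm above its underside. Block 104 (x) x 46 (y) x 40 (z) mm, 0.22 kg; grip it across the 46 mm. +x points to the long black toe: tongue 36 mm wide, 5 mm thick, level with the underside, tip 80 mm from the centre. At -x the short orange heel: tongue 36 mm wide, 6 mm thick, level with the underside, end 62 mm from the centre.
- battery_pack: the same pack, but the point is the centre of the grey block's underside, 20 mm below pack_center; same axes. Seated, the underside lies on the cradle floor, the heel end is against the catch's upright face under its overhang, and the contact block stays pushed in by 3 mm. Between pack and plate stands a red box with a fan, about 0.2 m high; a red machine 0.32 m high stands behind the plate.
- dock_plate: dark steel plate 236 x 84 x 8 mm, fixed; origin at the centre of its underside, z up, +x to the hood end. On it, parallel and on its middle line (y = 0), is clamped a white cradle 186 x 62 mm, floor 18 mm above the bench. Along x the cradle's centre may lie up to 20 mm either way from the plate's centre: this shift is NOT reported, it must be felt or seen.
- hood_end (a point): middle of the plate's +x edge, on its top. From the CRADLE's centre along +x: hood mouth at 50 mm (the roof starts there: underside 12, top 17 mm above the floor; 44 mm wide inside); face of the sprung contact block in the hood at 54 mm at rest. The toe enters with the pack tilted toe down by 8 to 15 degrees, its tip on or just above the floor.
- catch_end (a point): middle of the plate's -x edge, on its top. From the CRADLE's centre: orange catch with upright face at -85 mm and an overhang to -79 mm (underside 9, top 13.5 mm above the floor). The heel clears it when the contact block is pushed in 9 mm or more. Side guides 6 mm high, 26 to 31 mm off the middle line, at x = -65 to -43 and -3 to 19 mm; none between.
- contact_block (a joint): travel of the sprung contact block inside the hood, m: 0 at rest, growing as the toe pushes it in; 0.011 to 0.013 is right for swinging the heel down, over 0.015 harms it, hard stop at 0.020. The spring pushes back with 2.7 N at 0, 3.6 N at 0.003, 6.3 N at 0.012 and 7.2 N at 0.015.
- beaker: glass beaker with yellow dye, 54 x 60 x 79 mm, loose; origin at the centre of its underside. To be left alone.
- dropper_bottle: amber dropper bottle, 33 mm across, 99 mm tall, loose; origin at the centre of its underside. To be left alone.
- slide_box: white box of slides, 34 x 82 x 33 mm, loose; origin at the centre of its underside. To be left alone.
- multimeter: yellow and black hand meter lying flat, 138 x 72 x 39 mm, loose; origin at the centre of its underside. To be left alone.
- power_sensor: black round sensor puck, 48 mm across, 18 mm high, loose; origin at the centre of its underside. To be left alone.

How it is judged:
By the outcome, as a careful person would: the job done as asked, in the order asked, and still so for the second after the job is handed in, with the robot touching nothing.
It also fails if it takes over 66 s, if anything falls off the work surface, if the arm or the gripper's body presses on something with over 40 N, if the wrist force passes 120 N, or if a joint passes its speed limit or range.

## Working session

There is one attempt and no reset: what is moved stays moved. The work goes in short steps, Python scripts to look and compute and a tool call to move; the robot and the scene stay as the last step left them, time stands still between calls to the robot, and variables do not carry over. Pictures are saved under pics/ and viewed, and the job is handed in when it is done.

Besides the shell and the picture viewer there is one more tool, called after "Emit:" by a JSON object that holds its "api" and its "payload", one argument or row to a line. drive_tool: Moves the arm, as the interface text tells. Shifts and turns lie within -1 to 1; 1 stands for 0.3 m of shift or 2 rad of turn. Its arguments: {"type":"object","properties":{"increments":{"type":"array"}},"required":["increments"]}

```bash
mkdir -p pics; python3 - <<'E'
from bench import *
import cv2
print(read_state())
for n in("scene","top"):
    c=calibration(n);print(n,c)
    cv2.imwrite(f"pics/{n}0.png",get_image(n)[:,:,::-1])
E
```

```text
{'clock': 0.0, 'joints': array([-8.74372098e-01,  3.85563956e-01,  6.61548987e-03, -4.92351163e-04,
       -1.19399856e+00, -2.58590555e-01]), 'joint_vel': array([ 0.00069936,  0.00160991,  0.00113952,  0.00033466,  0.00016977,
       -0.00105086]), 'joint_efforts': array([ 7.45134439e-04, -3.92290950e+01,  1.88407838e+01,  4.18637350e+00,
       -4.63003802e-03,  1.39688911e-06]), 'position': array([ 264.75811072, -565.53009065,  241.2140332 ]), 'ee_rot': array([-2.17083650e-01,  9.76152386e-01,  1.06021512e-03, -2.90979469e-04]), 'contact_force': array([-0.71090433,  0.00188921,  0.4748578 ]), 'wrist_torque': array([ 0.03626774, -0.02318132,  0.00125777]), 'gripper_width': 85.20514686457476}
scene {'fovy': 47.677457966453716, 'cx': 255.52400257793227, 'cy': 195.33634482790865, 'k1': -0.133243218280799, 'R': array([[ 0.60246219, -0.7981114 ,  0.00758319],
       [-0.61017161, -0.46667715, -0.64023671],
       [ 0.51451912,  0.38109136, -0.76814026]]), 't': array([-334.87509893,  344.10461889, 1623.42236828])}
top {'fovy': 49.1752495301119, 'cx': 258.5896176334914, 'cy': 186.0356568027634, 'k1': -0.1040905633941718, 'R': array([[ 0.01305295, -0.99990506,  0.00441453],
       [-0.99060775, -0.0135323 , -0.13606309],
       [ 0.13610991, -0.00259704, -0.99069034]]), 't': array([ -59.29044567,  537.61383507, 1327.76963029])}
```

View pics/scene0.png

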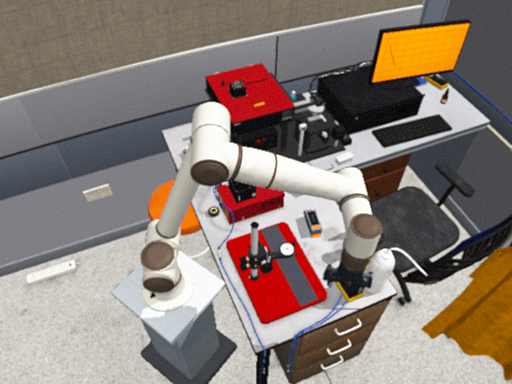

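View pics/top0.png

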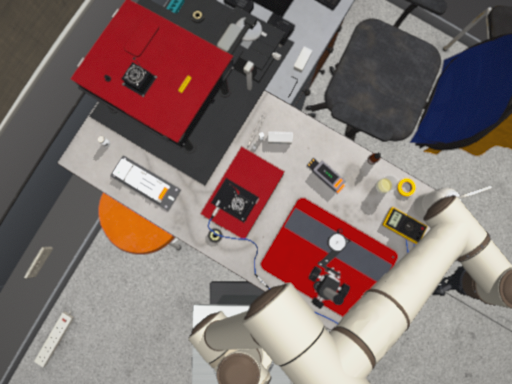

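```bash
python3 - <<'E'
import cv2
t=cv2.imread("pics/top0.png");s=cv2.imread("pics/scene0.png")
def z(i,x,y,w,h,k,n): cv2.imwrite(n,cv2.resize(i[y:y+h,x:x+w],None,fx=k,fy=k,interpolation=cv2.INTER_CUBIC))
z(t,50,85,170,130,4.6,"pics/t_plate.png")
z(t,190,110,250,150,3.1,"pics/t_pack.png")
z(s,160,60,240,180,3.3,"pics/s_a.png")
E
```

```text
(no output)
```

View pics/t_plate.png

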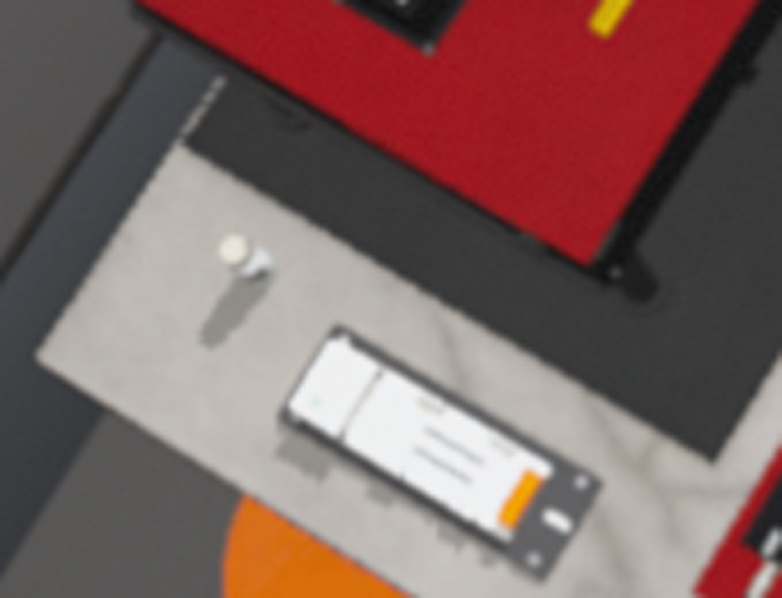

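View pics/t_pack.png

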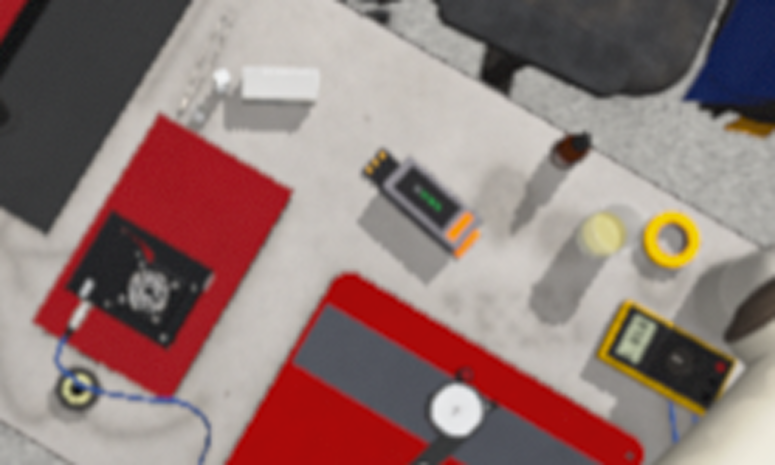

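View pics/s_a.png

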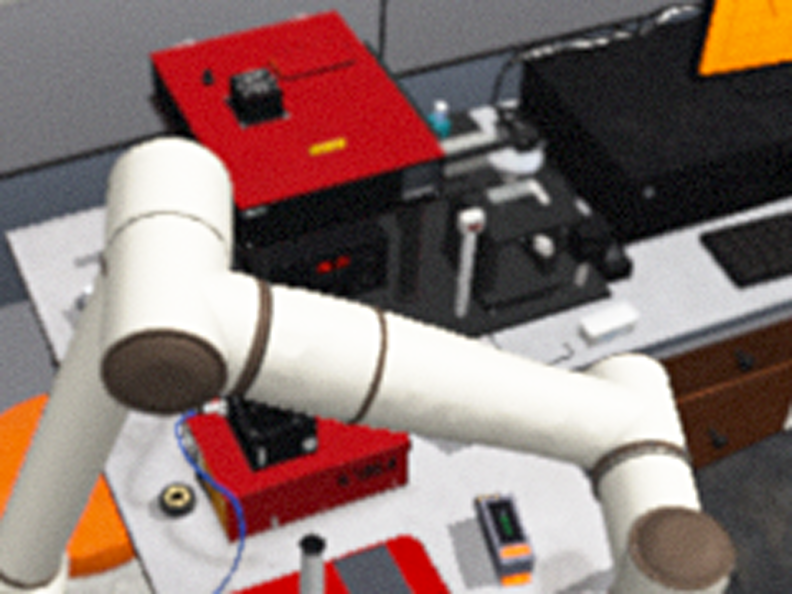

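```bash
cat > h.py <<'E'
import numpy as np, cv2
from bench import *
def cam(n):
    c=calibration(n); f=192/np.tan(np.radians(c["fovy"])/2)
    K=np.array([[f,0,c["cx"]],[0,f,c["cy"]],[0,0,1]]); return K,np.array([c["k1"],0,0,0.]),c["R"],c["t"]
def ray(n,p):
    K,d,R,t=cam(n); p=np.asarray(p,float).reshape(-1,1,2)
    u=cv2.undistortPoints(p,K,d).reshape(-1,2)
    D=np.c_[u,np.ones(len(u))]@R; return -R.T@t,D
def onz(n,p,z):
    C,D=ray(n,p); return C+D*((z-C[2])/D[:,2])[:,None]
def proj(n,X):
    K,d,R,t=cam(n); return cv2.projectPoints(np.asarray(X,float).reshape(-1,1,3),cv2.Rodrigues(R)[0],t,K,d)[0].reshape(-1,2)
E
python3 - <<'E'
from h import *
np.set_printoptions(precision=1,suppress=True)
t=cv2.imread("pics/top0.png");s=cv2.imread("pics/scene0.png")
def blobs(n,img,lo,hi,zs,roi,mn=15):
    hsv=cv2.cvtColor(img,cv2.COLOR_BGR2HSV);m=cv2.inRange(hsv,lo,hi);k=np.zeros_like(m);x,y,w,h=roi;k[y:y+h,x:x+w]=255;m&=k
    c,_=cv2.findContours(m,cv2.RETR_EXTERNAL,cv2.CHAIN_APPROX_NONE)
    for q in c:
        M=cv2.moments(q)
        if cv2.contourArea(q)<mn: continue
        r=cv2.minAreaRect(q);b=cv2.boxPoints(r)
        print(n,cv2.contourArea(q),"c",r[0],r[1],r[2]);
        for z in zs: print("  z",z,"ctr",onz(n,[r[0]],z)[0],"corners",onz(n,b,z)[:,:2].tolist() if 0 else onz(n,b,z)[:,:2].ravel())
print("orange catch");blobs("top",t,(8,150,120),(25,255,255),[8+10+13.5],(140,170,40,50),8)
print("orange heel top");blobs("top",t,(5,120,120),(22,255,255),[6,40],(325,165,30,35),6)
print("white cradle");blobs("top",t,(0,0,215),(179,40,255),[18],(105,150,80,70),50)
print("red box");blobs("top",t,(0,120,60),(10,255,255),[0,200],(195,140,95,100),200)
print("machine");blobs("top",t,(0,150,60),(10,255,255),[320],(60,0,180,145),500)
print("scene heel");blobs("scene",s,(5,120,120),(22,255,255),[6,40],(300,200,30,40),4)
g=cv2.cvtColor(t,cv2.COLOR_BGR2GRAY)
for z,p in [(8,[(123.9,155.7),(112,176.3),(180.4,190.4),(168.5,211.1)])]: print(onz("top",p,z))
E
```

```text
orange catch
top 30.5 c (162.5146942138672, 193.30882263183594) (3.6014699935913086, 11.661903381347656) 30.963754653930664
  z 31.5 ctr [510.8 261.9  31.5] corners [497.2 276.3 530.4 258.  524.4 247.5 491.2 265.9]
orange heel top
top 17.5 c (340.2500305175781, 188.25001525878906) (2.1213202476501465, 9.899494171142578) 45.0
  z 6 ctr [ 538.9 -325.     6. ] corners [ 529.4 -310.6  553.3 -334.5  548.3 -339.5  524.4 -315.6]
  z 40 ctr [ 534.3 -318.2   40. ] corners [ 525.1 -304.2  548.4 -327.5  543.5 -332.3  520.2 -309. ]
top 19.0 c (338.0, 182.5) (2.94484806060791, 9.218655586242676) 39.80556869506836
  z 6 ctr [ 558.2 -317.7    6. ] corners [ 549.2 -303.8  573.4 -324.1  567.2 -331.6  542.9 -311.4]
  z 40 ctr [ 553.1 -311.1   40. ] corners [ 544.4 -297.6  568.  -317.3  561.9 -324.6  538.3 -304.9]
white cradle
top 846.5 c (140.4399871826172, 179.57998657226562) (54.84645080566406, 18.20918083190918) 31.159305572509766
  z 18 ctr [557.3 341.4  18. ] corners [577.7 438.6 631.2 409.6 537.1 245.7 484.8 274.9]
red box
machine
scene heel
scene 17.0 c (316.0, 234.5) (3.0, 8.0) 90.0
  z 6 ctr [ 540.8 -321.9    6. ] corners [ 537.2 -304.7  557.1 -331.1  544.4 -339.   524.5 -312.7]
  z 40 ctr [ 518.4 -331.3   40. ] corners [ 514.8 -314.5  534.3 -340.3  521.9 -348.   502.5 -322.3]
scene 12.5 c (315.5, 226.5) (3.0, 7.0) 90.0
  z 6 ctr [ 573.8 -298.7    6. ] corners [ 571.5 -282.9  589.2 -306.3  576.1 -314.4  558.5 -291.2]
  z 40 ctr [ 550.7 -308.6   40. ] corners [ 548.4 -293.2  565.7 -316.   552.9 -324.   535.7 -301.3]
[[639.9 405.7   8. ]
 [568.7 442.4   8. ]
 [524.1 207.7   8. ]
 [454.6 244.8   8. ]]
```

```bash
python3 - <<'E'
import cv2
t=cv2.imread("pics/top0.png");s=cv2.imread("pics/scene0.png")
def z(i,x,y,w,h,k,n): cv2.imwrite(n,cv2.resize(i[y:y+h,x:x+w],None,fx=k,fy=k,interpolation=cv2.INTER_CUBIC))
z(t,300,150,55,50,12,"pics/t_p.png")
z(t,100,145,90,72,8,"pics/t_c.png")
E
```

```text
(no output)
```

View pics/t_p.png

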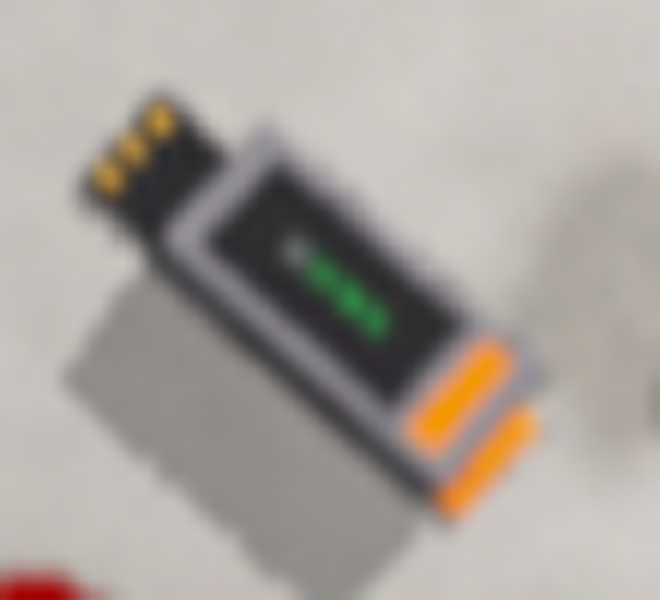

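View pics/t_c.png

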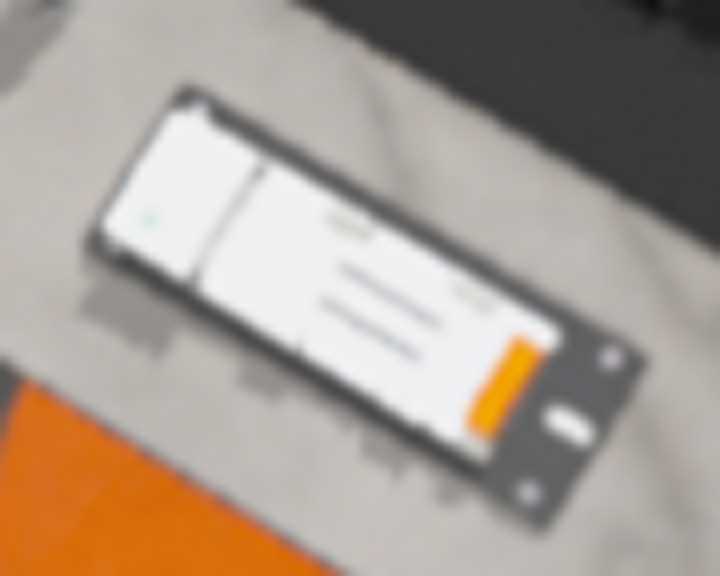

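```bash
python3 - <<'E'
from h import *
np.set_printoptions(precision=1,suppress=True)
def P(pts,k,o): return (np.array(pts,float)+.5)/k-.5+np.array(o)
pk=lambda *p:P(p,12,(300,150)); cr=lambda *p:P(p,8,(100,145))
toe=onz("top",pk((160,88),(80,190)),5);heel=onz("top",pk((540,425),(455,518)),4)
top=onz("top",pk((268,130),(168,232),(545,372),(452,475)),40)
print("toe",toe,np.linalg.norm(toe[0]-toe[1]),"heel",heel,np.linalg.norm(heel[0]-heel[1]))
a=toe.mean(0);b=heel.mean(0);print("len",np.linalg.norm((a-b)[:2]))
u=(a-b)[:2];u/=np.linalg.norm(u);print("yaw",np.arctan2(u[1],u[0]),"c from toe",a[:2]-80*u,"c from heel",b[:2]+62*u)
print("top",top,"ctr",top.mean(0),np.linalg.norm(top[0]-top[1]),np.linalg.norm(top[0]-top[2]))
v=(top[0]+top[1]-top[2]-top[3]);print("yawtop",np.arctan2(v[1],v[0]))
pl=onz("top",cr((188,86),(90,243),(648,355),(542,530)),8)
print("plate",pl,pl.mean(0),np.linalg.norm(pl[0]-pl[1]),np.linalg.norm(pl[2]-pl[3]),np.linalg.norm(pl[0]-pl[2]),np.linalg.norm(pl[1]-pl[3]))
w=(pl[0]+pl[1]-pl[2]-pl[3])[:2];yaw=np.arctan2(w[1],w[0]);print("yaw plate",yaw)
w/=np.linalg.norm(w);n=np.array([-w[1],w[0]]);c=pl.mean(0)[:2]
def loc(name,p,z):
    q=onz("top",cr(*p),z)[:,:2]-c; print(name,np.c_[q@w,q@n].ravel())
loc("mouth z35",[(262,170),(195,280)],35);loc("catch inner z31.5 (-79)",[(515,335),(468,425)],31.5);loc("catch outer",[(545,352),(490,440)],31.5)
loc("hood far z35",[(180,108),(103,228)],35);loc("right end (-93) z18",[(562,335),(492,460)],18)
E
```

```text
toe [[ 644.4 -233.9    5. ]
 [ 615.  -211.2    5. ]] 37.18087324598491 heel [[ 550.5 -340.1    4. ]
 [ 524.  -315.8    4. ]] 35.903536396025196
len 140.2459846282526
yaw 0.8507273494099403 c from toe [ 576.9 -282.7] c from heel [ 578.1 -281.3]
top [[ 625.8 -258.8   40. ]
 [ 597.  -231.1   40. ]
 [ 559.9 -334.1   40. ]
 [ 531.3 -308.2   40. ]] ctr [ 578.5 -283.    40. ] 39.90489574620441 100.09144960998124
yawtop 0.8582824824397879
plate [[641.2 408.7   8. ]
 [573.3 446.8   8. ]
 [529.  207.3   8. ]
 [455.4 248.8   8. ]] [549.7 327.9   8. ] 77.86930698673704 84.45921910860258 230.46105601932732 230.45821080268442
yaw plate 1.0482465377589414
mouth z35 [ 58.6 -24.7  57.6  28.1]
catch inner z31.5 (-79) [-68.5 -20.7 -71.7  20.5]
catch outer [-82.9 -21.1 -82.8  21.1]
hood far z35 [102.8 -29.  103.   29.8]
right end (-93) z18 [-81.8 -30.8 -84.6  28. ]
```

```bash
python3 - <<'E'
from h import *
np.set_printoptions(precision=0,suppress=True)
t=cv2.imread("pics/top0.png")
c=np.array([549.7,327.9]);w=np.array([.5,.866]);n=np.array([-.866,.5])
def loc(name,p,z):
    X=onz("top",p,z)[:,:2];q=X-c; print(name,X.ravel(),"loc",np.c_[q@w,q@n].ravel())
loc("machine top z320",[(75,80),(188,138),(230,65)],320)
loc("machine base black z0",[(90,116),(205,183)],0)
for z in(0,60): loc("post %d"%z,[(101,139),(106,143)],z)
loc("bench corner",[(59,162)],0)
loc("redbox z200",[(241,149),(284,171),(245,236),(203,213)],200)
loc("redbox z0",[(241,149),(284,171),(245,236),(203,213)],0)
loc("sensor z18",[(215,236)],18)
s=cv2.imread("pics/scene0.png")
for z in (0,100,200): print(z,proj("top",[[560,30,z]]))
E
```

```text
machine top z320 [786. 455. 624. 135. 829.  30.] loc [ 228. -141. -130. -161. -118. -390.]
machine base black z0 [782. 539. 551. 127.] loc [ 299.  -96. -173. -102.]
post 0 [700. 493. 686. 474.] loc [218. -47. 194. -45.]
post 60 [685. 469. 671. 451.] loc [190. -46. 168. -43.]
bench corner [618. 637.] loc [302.  96.]
redbox z200 [ 624.    1.  561. -124.  373.  -15.  437.  105.] loc [-246. -228. -386. -235. -385.  -19. -249.  -13.]
redbox z0 [ 669.    9.  596. -137.  377.  -10.  451.  131.] loc [-216. -263. -380. -272. -379.  -19. -220.  -13.]
sensor z18 [375.  87.] loc [-296.   31.]
0 [[234. 181.]]
100 [[232. 176.]]
200 [[230. 170.]]
```

```bash
python3 - <<'E'
import cv2
t=cv2.imread("pics/top0.png");s=cv2.imread("pics/scene0.png")
def z(i,x,y,w,h,k,n): cv2.imwrite(n,cv2.resize(i[y:y+h,x:x+w],None,fx=k,fy=k,interpolation=cv2.INTER_CUBIC))
z(t,195,140,100,110,5.4,"pics/t_b.png")
z(s,160,120,140,120,5,"pics/s_b.png")
E
```

```text
(no output)
```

View pics/t_b.png

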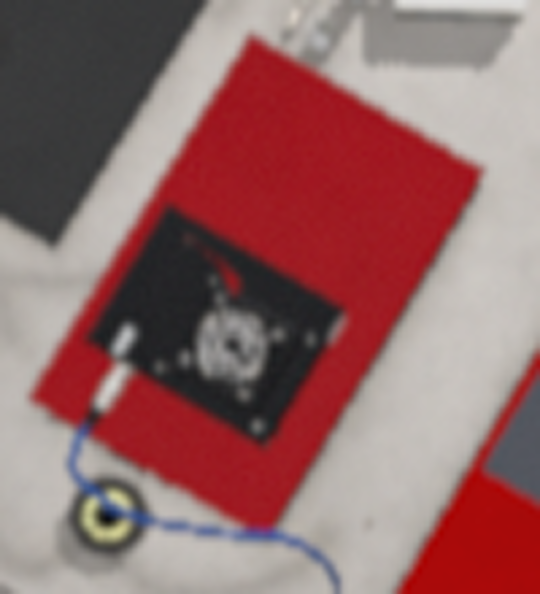

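View pics/s_b.png

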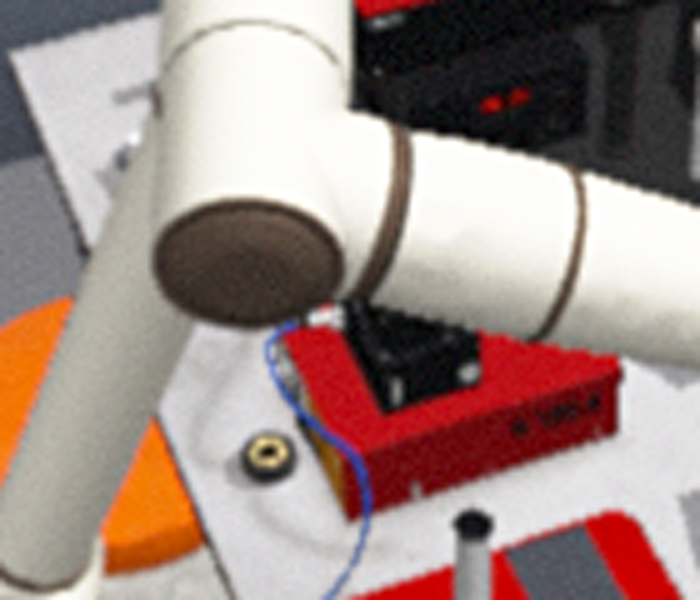

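```bash
cat >> h.py <<'E'
from scipy.spatial.transform import Rotation as Ro
def st():
    s=read_state();R=Ro.from_quat(s["ee_rot"]).as_matrix()
    yaw=np.arctan2(R[1,0],R[0,0]);return s,R,yaw
def need(target,yawx):
    """turn (rad, tool z) then shift in mm in tool axes after turn"""
    s,R,yaw=st();d=(yawx-yaw+np.pi)%(2*np.pi)-np.pi
    R2=R@Ro.from_rotvec([0,0,-d]).as_matrix()
    m=R2.T@(np.array(target)-s["position"])
    print("clock %.2f pos"%s["clock"],s["position"].round(1),"yaw %.3f"%yaw,"z",R[:,2].round(3),"w %.1f"%s["gripper_width"],"F",s["contact_force"].round(1),"J",s["joints"].round(2))
    print("turn rad %.3f scaled %.4f"%(-d,-d/2),"shift mm",m.round(1),"scaled",(m/300).round(4))
E
python3 - <<'E'
from h import *
need([577.6,-282.2,120],.855-np.pi)
E
```

```text
clock 0.10 pos [ 264.8 -565.6  241.3] yaw -2.704 z [-0.001  0.002 -1.   ] w 85.6 F [ 0.9 -0.2  0. ] J [-0.87  0.39  0.01 -0.   -1.19 -0.26]
turn rad -0.417 scaled -0.2087 shift mm [-419.   -50.3  121.5] scaled [-1.3968 -0.1677  0.4051]
```

Emit:
{"api": "drive_tool", "payload": {
  "increments": [
    [1,[0,0,0],-0.07],
    [1,[0,0,0],-0.07],
    [1,[0,0,0],-0.069],
    [1,[-0.14,-0.017,0],0],
    [1,[-0.14,-0.017,0],0],
    [1,[-0.14,-0.017,0],0],
    [1,[-0.14,-0.017,0],0],
    [1,[-0.14,-0.017,0],0],
    [1,[-0.14,-0.017,0],0],
    [1,[-0.14,-0.017,0.06],0],
    [1,[-0.14,-0.017,0.1],0],
    [1,[-0.14,-0.017,0.1],0],
    [1,[-0.137,-0.015,0.1],0],
    [1,[0,0,0],0],
    [1,[0,0,0],0]
  ]
}}

```text
clock: 1.98
position: [577.7, -282.8, 134.3]
ee_rot: [-0.415, 0.91, 0.0, -0.0]
contact_force: [0.3, -0.2, 0.4]
gripper_width: 85.8
```

```bash
python3 - <<'E'
from h import *
need([577.6,-282.2,19],.855-np.pi)
for n in("scene","top"): cv2.imwrite(f"pics/{n}1.png",get_image(n)[:,:,::-1])
t=cv2.imread("pics/top1.png")
cv2.imwrite("pics/t1z.png",cv2.resize(t[120:220,270:400],None,fx=6,fy=6,interpolation=cv2.INTER_CUBIC))
t=cv2.imread("pics/scene1.png")
cv2.imwrite("pics/s1z.png",cv2.resize(t[150:270,240:390],None,fx=5,fy=5,interpolation=cv2.INTER_CUBIC))
E
```

```text
clock 1.98 pos [ 577.7 -282.8  134.3] yaw -2.285 z [-0.001 -0.    -1.   ] w 85.8 F [ 0.3 -0.2  0.4] J [-0.2   0.5  -0.09  0.   -0.98 -0.51]
turn rad 0.001 scaled 0.0006 shift mm [ -0.4   0.4 115.3] scaled [-0.0014  0.0014  0.3842]
```

View pics/t1z.png

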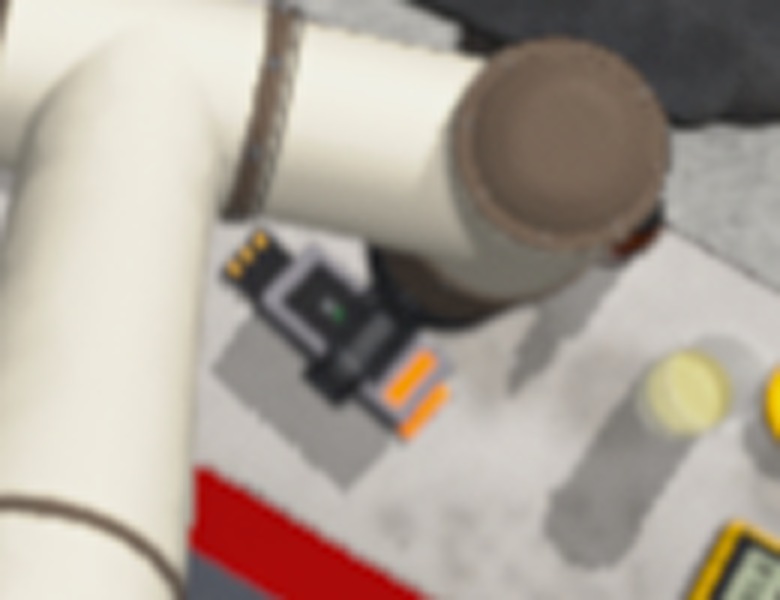

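View pics/s1z.png

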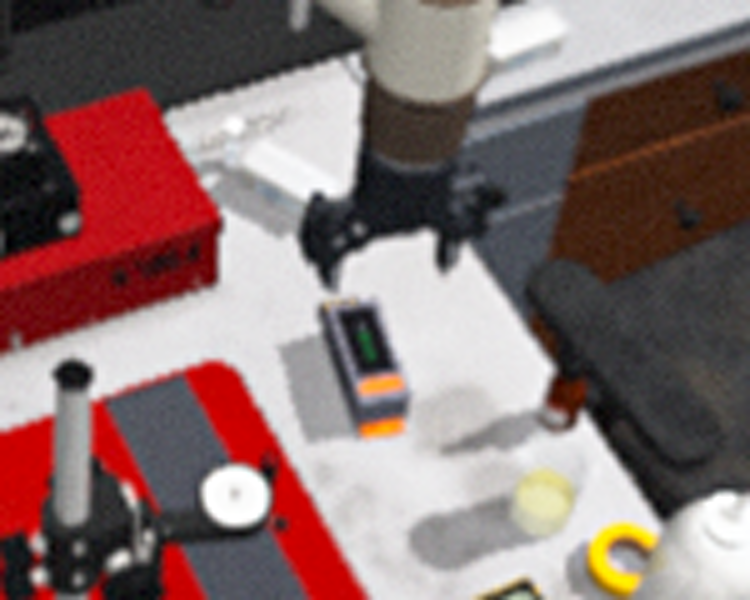

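Emit:
{"api": "drive_tool", "payload": {
  "increments": [
    [1,[0,0,0.1],0],
    [1,[0,0,0.1],0],
    [1,[0,0,0.1],0],
    [1,[0,0,0.05],0],
    [1,[0,0,0.034],0],
    [1,[0,0,0],0],
    [1,[0,0,0],0]
  ]
}}

```text
clock: 2.95
position: [578.5, -282.9, 20.3]
ee_rot: [-0.415, 0.91, -0.001, 0.001]
contact_force: [0.6, 0.4, 1.1]
gripper_width: 85.5
```

Emit:
{"api": "drive_tool", "payload": {
  "increments": [
    [-1,[0,0,0],0],
    [-1,[0,0,0],0],
    [-1,[0,0,0],0],
    [-1,[0,0,0],0],
    [-1,[0,0,0],0],
    [-1,[0,0,0],0]
  ]
}}

```text
clock: 3.7
position: [578.2, -282.6, 19.8]
ee_rot: [-0.415, 0.91, -0.0, 0.0]
contact_force: [-0.1, 1.4, 6.0]
gripper_width: 45.2
```

```bash
python3 - <<'E'
from h import *
need([577.6,-282.2,19],.855-np.pi)
t=get_image("scene")[:,:,::-1]
cv2.imwrite("pics/s2z.png",cv2.resize(t[150:270,240:390],None,fx=5,fy=5,interpolation=cv2.INTER_CUBIC))
E
```

```text
clock 3.70 pos [ 578.2 -282.6   19.8] yaw -2.285 z [ 0.001 -0.    -1.   ] w 45.2 F [-0.1  1.4  6. ] J [-0.2   0.64 -0.18  0.   -0.75 -0.51]
turn rad 0.001 scaled 0.0006 shift mm [0.1 0.7 0.8] scaled [0.0004 0.0025 0.0026]
```

View pics/s2z.png

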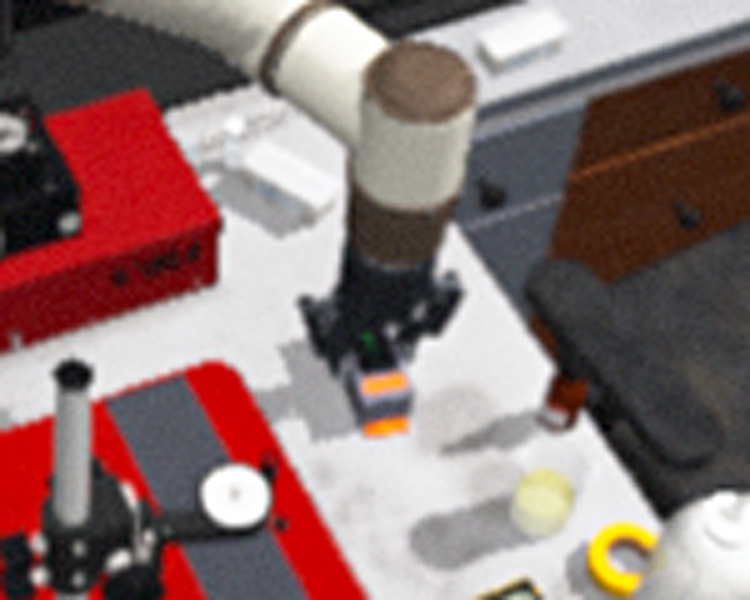

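Emit:
{"api": "drive_tool", "payload": {
  "increments": [
    [-1,[0,0,-0.02],0],
    [-1,[0,0,-0.1],0],
    [-1,[0,0,-0.15],0],
    [-1,[0,0,-0.15],0],
    [-1,[0,0,-0.15],0],
    [-1,[0,0,-0.15],0],
    [-1,[0,0,-0.15],0],
    [-1,[0,0,-0.05],0],
    [-1,[0,0,0],0]
  ]
}}

```text
clock: 4.88
position: [577.6, -282.4, 294.6]
ee_rot: [-0.415, 0.91, 0.0, 0.0]
contact_force: [0.1, 0.8, -2.4]
gripper_width: 45.0
```

```bash
python3 - <<'E'
from h import *
need([440,60,295],.855-np.pi)
t=get_image("scene")[:,:,::-1]
cv2.imwrite("pics/s3z.png",cv2.resize(t[50:270,150:390],None,fx=3,fy=3,interpolation=cv2.INTER_CUBIC))
E
```

```text
clock 4.88 pos [ 577.6 -282.4  294.6] yaw -2.286 z [ 0.     0.001 -1.   ] w 45.0 F [ 0.1  0.8 -2.4] J [-0.2   0.39  0.14 -0.   -1.33 -0.51]
turn rad 0.000 scaled 0.0002 shift mm [-1.681e+02  3.285e+02 -1.000e-01] scaled [-5.6030e-01  1.0951e+00 -5.0000e-04]
```

View pics/s3z.png

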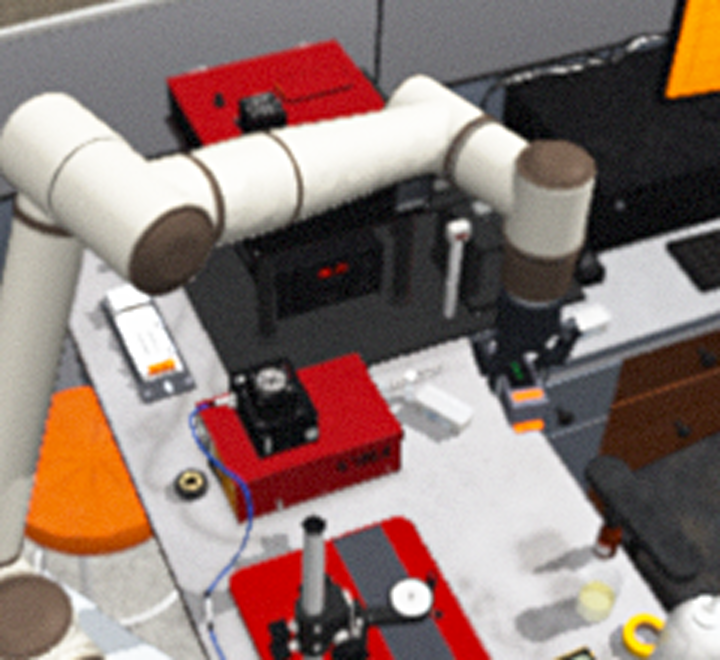

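```bash
python3 - <<'E'
from h import *
t=get_image("scene")[:,:,::-1]; cv2.imwrite("pics/scene3.png",t)
cv2.imwrite("pics/s3c.png",cv2.resize(t[138:190,170:225],None,fx=11,fy=11,interpolation=cv2.INTER_CUBIC))
t=get_image("top")[:,:,::-1]; cv2.imwrite("pics/top3.png",t)
E
```

View pics/s3c.png

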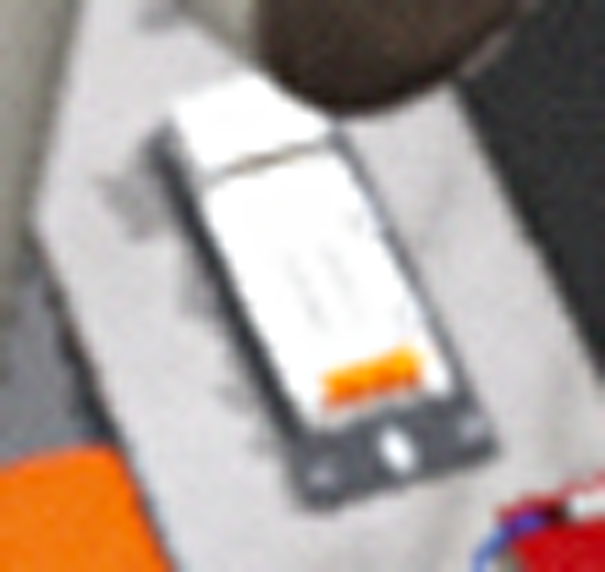

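View pics/top3.png

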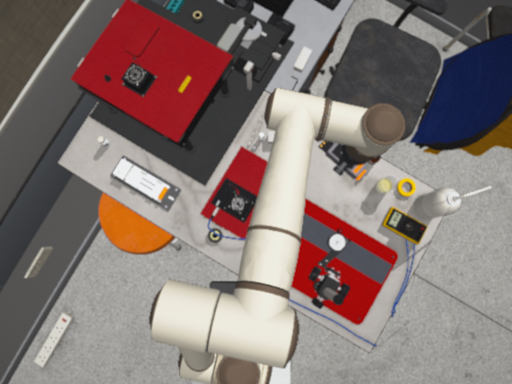

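```bash
python3 - <<'E'
from h import *
np.set_printoptions(precision=1,suppress=True)
C=np.array([554.2,335.7]);p=1.05;w=np.array([np.cos(p),np.sin(p)]);n=np.array([-w[1],w[0]])
def P(pts,k,o): return (np.array(pts,float)+.5)/k-.5+np.array(o)
def loc(name,v,pts,z):
    X=onz(v,P(pts,*((11,(170,138)) if v=="scene" else (8,(100,145)))),z)[:,:2];q=X-C;print(v,name,np.c_[q@w,q@n].ravel())
loc("catch inner -79","scene",[(322,378),(415,348)],31.5)
loc("mouth 50","scene",[(207,182),(322,146)],35)
loc("plate corners -127?","scene",[(305,512),(497,450)],8)
loc("cradle end -93","scene",[(312,435),(452,400)],18)
loc("hood near corner left far","scene",[(175,103)],35)
loc("catch inner","top",[(515,335),(468,425)],31.5);loc("mouth","top",[(262,170),(195,280)],35)
loc("plate","top",[(188,86),(90,243),(648,355),(542,530)],8)
loc("end","top",[(562,335),(492,460)],18)
E
```

```text
scene catch inner -79 [-82.7  21.8 -81.5 -19.1]
scene mouth 50 [ 41.7  32.1  43.4 -20. ]
scene plate corners -127? [-129.3   46.7 -127.6  -37. ]
scene cradle end -93 [ -99.    32.8 -102.9  -26.7]
scene hood near corner left far [93.6 30.4]
top catch inner [-77.5 -20.6 -80.7  20.6]
top mouth [ 49.5 -24.9  48.6  28. ]
top plate [ 106.6  -39.1  105.9   38.7 -123.9  -42.  -124.5   42.4]
top end [-90.9 -30.7 -93.5  28.2]
```

Emit:
{"api": "drive_tool", "payload": {
  "increments": [
    [-1,[-0.028,0.055,0],0],
    [-1,[-0.056,0.11,0],0],
    [-1,[-0.056,0.11,0],0],
    [-1,[-0.056,0.11,0],0],
    [-1,[-0.056,0.11,0],0],
    [-1,[-0.056,0.11,0],0],
    [-1,[-0.056,0.11,0],0],
    [-1,[-0.056,0.11,0],0],
    [-1,[-0.056,0.11,0],0],
    [-1,[-0.056,0.11,0],0],
    [-1,[-0.028,0.05,0],0],
    [-1,[0,0,0],0]
  ]
}}

```text
clock: 6.52
position: [438.6, 60.6, 294.6]
ee_rot: [-0.416, 0.909, 0.0, -0.0]
contact_force: [-0.7, 0.0, -2.1]
gripper_width: 45.0
```

```bash
python3 - <<'E'
from h import *
np.set_printoptions(precision=1,suppress=True)
C=np.array([552.3,334.5]);p=1.05;w=np.array([np.cos(p),np.sin(p)]);n=np.array([-w[1],w[0]])
X=C+72*w+77*n;print(X)
need([*X,150],p+np.pi/2-np.pi)
E
```

```text
[521.3 435.3]
clock 6.53 pos [438.6  60.6 294.6] yaw -2.283 z [-0. -0. -1.] w 45.0 F [-0.7  0.  -2.1] J [ 0.5  0.  -0.3 -0.  -1.2 -1.2]
turn rad -1.762 scaled -0.8810 shift mm [-114.6 -366.3  144.4] scaled [-0.4 -1.2  0.5]
```

Emit:
{"api": "drive_tool", "payload": {
  "increments": [
    [-1,[0,0,0],-0.08],
    [-1,[0,0,0],-0.08],
    [-1,[0,0,0],-0.08],
    [-1,[0,0,0],-0.08],
    [-1,[0,0,0],-0.08],
    [-1,[0,0,0],-0.08],
    [-1,[0,0,0],-0.08],
    [-1,[0,0,0],-0.08],
    [-1,[0,0,0],-0.08],
    [-1,[0,0,0],-0.08],
    [-1,[0,0,0],-0.08],
    [-1,[0,0,0],0]
  ]
}}

```text
clock: 8.02
position: [439.6, 59.1, 294.6]
ee_rot: [0.965, -0.261, -0.0, 0.0]
contact_force: [0.4, -0.0, -1.7]
gripper_width: 45.4
```

Emit:
{"api": "drive_tool", "payload": {
  "increments": [
    [-1,[-0.019,-0.06,0],0],
    [-1,[-0.038,-0.122,0],0],
    [-1,[-0.038,-0.122,0],0],
    [-1,[-0.038,-0.122,0],0],
    [-1,[-0.038,-0.122,0],0],
    [-1,[-0.038,-0.122,0],0],
    [-1,[-0.038,-0.122,0],0],
    [-1,[-0.038,-0.122,0],0],
    [-1,[-0.038,-0.122,0],0],
    [-1,[-0.038,-0.122,0.1],0],
    [-1,[-0.019,-0.061,0.14],0],
    [-1,[0,0,0.14],0],
    [-1,[0,0,0.1],0],
    [-1,[0,0,0],0]
  ]
}}

```text
clock: 9.78
position: [523.3, 432.6, 147.2]
ee_rot: [0.965, -0.26, -0.002, 0.003]
contact_force: [0.3, -0.5, -1.0]
gripper_width: 45.3
```

```bash
python3 - <<'E'
from h import *
C=np.array([552.3,334.5]);p=1.05;w=np.array([np.cos(p),np.sin(p)]);n=np.array([-w[1],w[0]])
X=C+72*w+77*n
need([*X,58],p+np.pi/2-np.pi)
t=get_image("scene")[:,:,::-1]; cv2.imwrite("pics/scene4.png",t)
cv2.imwrite("pics/s4c.png",cv2.resize(t[60:220,110:290],None,fx=4,fy=4,interpolation=cv2.INTER_CUBIC))
t=get_image("top")[:,:,::-1]; cv2.imwrite("pics/top4.png",t)
cv2.imwrite("pics/t4c.png",cv2.resize(t[90:250,60:240],None,fx=4,fy=4,interpolation=cv2.INTER_CUBIC))
E
```

```text
clock 9.78 pos [523.3 432.6 147.2] yaw -0.527 z [-0.005 -0.006 -1.   ] w 45.3 F [ 0.3 -0.5 -1. ] J [ 0.93  0.55  0.03 -0.   -1.06  0.12]
turn rad -0.006 scaled -0.0030 shift mm [-2.9 -2.  89.2] scaled [-0.0097 -0.0067  0.2972]
```

View pics/s4c.png

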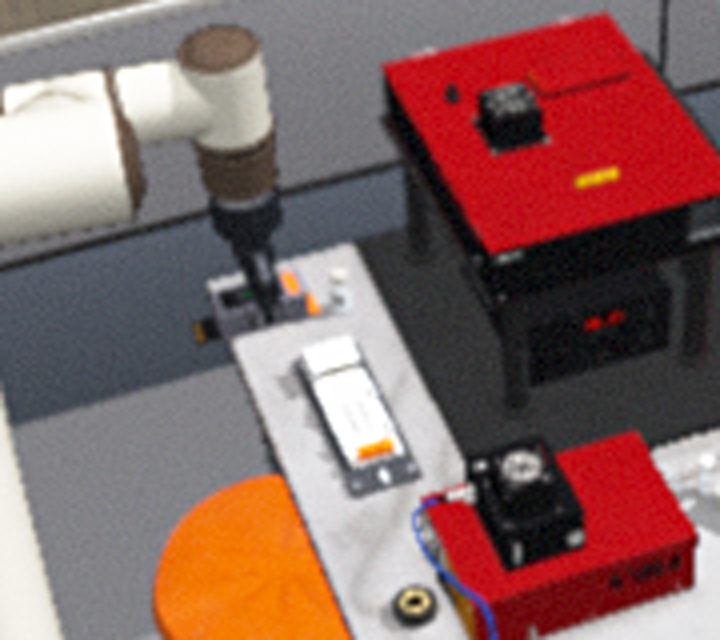

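View pics/t4c.png

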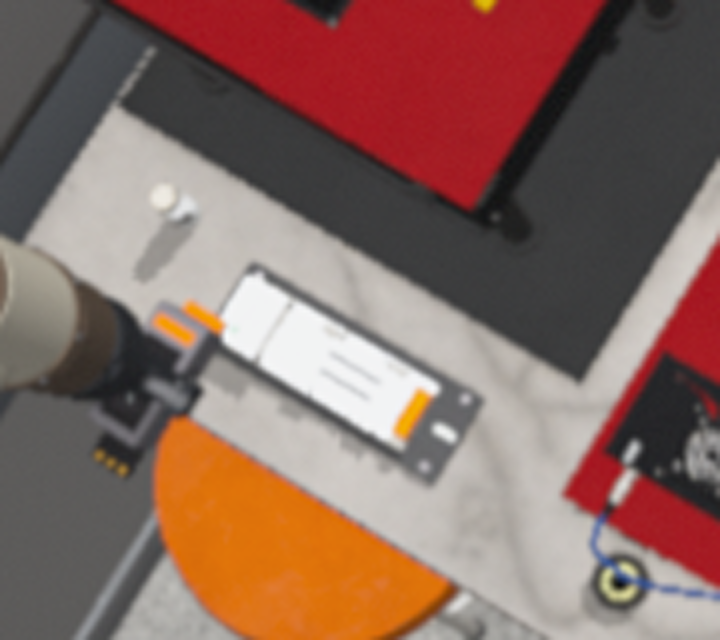

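Emit:
{"api": "drive_tool", "payload": {
  "increments": [
    [-1,[-0.01,-0.007,0.1],-0.003],
    [-1,[0,0,0.1],0],
    [-1,[0,0,0.06],0],
    [-1,[0,0,0.02],0],
    [-1,[0,0,0],0],
    [-1,[0,0,0],0]
  ]
}}

```text
clock: 10.62
position: [524.0, 437.1, 68.6]
ee_rot: [0.966, -0.257, 0.001, -0.001]
contact_force: [0.6, -1.0, -1.8]
gripper_width: 45.2
```

```bash
python3 - <<'E'
from h import *
C=np.array([552.3,334.5]);p=1.05;w=np.array([np.cos(p),np.sin(p)]);n=np.array([-w[1],w[0]])
X=C+72*w+77*n
need([*X,55],p+np.pi/2-np.pi)
t=get_image("scene")[:,:,::-1]; cv2.imwrite("pics/scene5.png",t)
cv2.imwrite("pics/s5c.png",cv2.resize(t[120:190,140:220],None,fx=9,fy=8,interpolation=cv2.INTER_CUBIC))
t=get_image("top")[:,:,::-1]; cv2.imwrite("pics/top5.png",t)
cv2.imwrite("pics/t5c.png",cv2.resize(t[140:220,70:190],None,fx=6,fy=6,interpolation=cv2.INTER_CUBIC))
E
```

```text
clock 10.62 pos [524.  437.1  68.6] yaw -0.520 z [ 0.002  0.002 -1.   ] w 45.2 F [ 0.6 -1.  -1.8] J [ 0.93  0.63 -0.04  0.   -0.9   0.12]
turn rad 0.001 scaled 0.0006 shift mm [-1.4  3.  13.6] scaled [-0.0046  0.01    0.0454]
```

View pics/s5c.png

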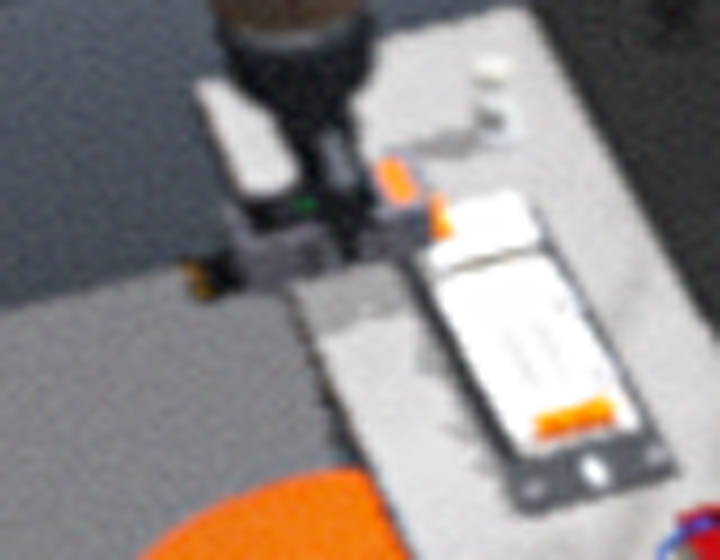

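View pics/t5c.png

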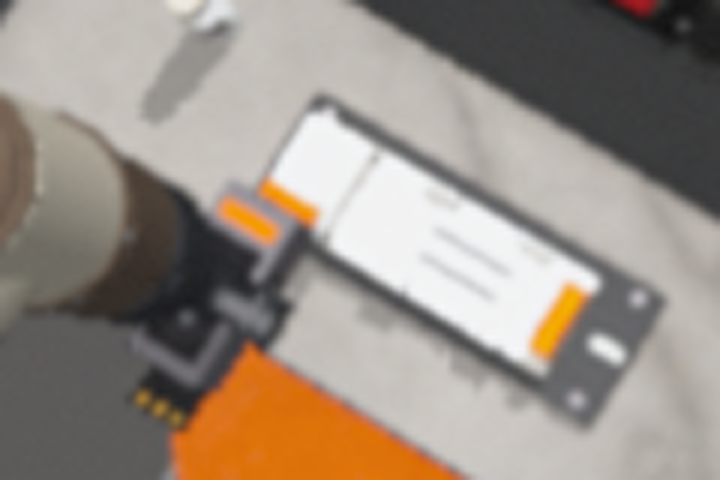

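Emit:
{"api": "drive_tool", "payload": {
  "increments": [
    [-1,[0.027,0.01,0.01],0],
    [-1,[0,0,0.02],0],
    [-1,[0,0,0.005],0],
    [-1,[0,0,0],0]
  ]
}}

```text
clock: 11.22
position: [528.8, 429.7, 56.2]
ee_rot: [0.966, -0.257, -0.0, 0.0]
contact_force: [-0.4, 0.1, -1.8]
gripper_width: 45.1
```

Emit:
{"api": "drive_tool", "payload": {
  "increments": [
    [-1,[0,0,0.005],0],
    [-1,[0,0,0],0],
    [-1,[0,0,0],0]
  ]
}}

```text
clock: 11.6
position: [528.8, 430.0, 55.2]
ee_rot: [0.966, -0.257, 0.0, -0.0]
contact_force: [0.1, 0.5, -1.5]
gripper_width: 44.9
```

Emit:
{"api": "drive_tool", "payload": {
  "increments": [
    [-1,[0,0,0.005],0],
    [-1,[0,0,0],0],
    [-1,[0,0,0],0]
  ]
}}

```text
clock: 11.98
position: [529.0, 430.1, 54.6]
ee_rot: [0.966, -0.257, 0.0, -0.0]
contact_force: [-2.9, -0.7, 5.8]
gripper_width: 45.4
```

Emit:
{"api": "drive_tool", "payload": {
  "increments": [
    [-1,[0,0,0.005],0],
    [-1,[0,0,0],0],
    [-1,[0,0,0],0]
  ]
}}

```text
clock: 12.35
position: [528.9, 430.1, 54.5]
ee_rot: [0.966, -0.257, 0.0, -0.0]
contact_force: [-5.1, -2.9, 10.9]
gripper_width: 45.2
```

Emit:
{"api": "drive_tool", "payload": {
  "increments": [
    [-1,[0,0,0.007],0],
    [-1,[0,0,0.007],0],
    [-1,[0,0,0],0]
  ]
}}

```text
clock: 12.72
position: [528.7, 431.0, 52.9]
ee_rot: [0.967, -0.256, 0.001, -0.001]
contact_force: [-10.5, -1.3, 20.0]
gripper_width: 45.1
```

Emit:
{"api": "drive_tool", "payload": {
  "increments": [
    [-1,[0,0,0.007],0],
    [-1,[0,0,0.007],0],
    [-1,[0,0,0],0]
  ]
}}

```text
clock: 13.1
position: [528.8, 432.4, 49.7]
ee_rot: [0.967, -0.256, 0.001, -0.002]
contact_force: [-12.9, 1.0, 23.6]
gripper_width: 44.9
```

```bash
python3 - <<'E'
from h import *
C=np.array([552.3,334.5]);p=1.05
need([528.8,430,47],p+np.pi/2-np.pi)
t=get_image("scene")[:,:,::-1]
cv2.imwrite("pics/s6c.png",cv2.resize(t[120:190,140:220],None,fx=9,fy=8,interpolation=cv2.INTER_CUBIC))
E
```

```text
clock 13.10 pos [528.8 432.4  49.7] yaw -0.517 z [ 0.004  0.004 -1.   ] w 44.9 F [-12.9   1.   23.6] J [ 0.92  0.65 -0.06  0.   -0.86  0.13]
turn rad 0.003 scaled 0.0017 shift mm [1.2 2.1 2.7] scaled [0.0041 0.0069 0.0089]
```

View pics/s6c.png

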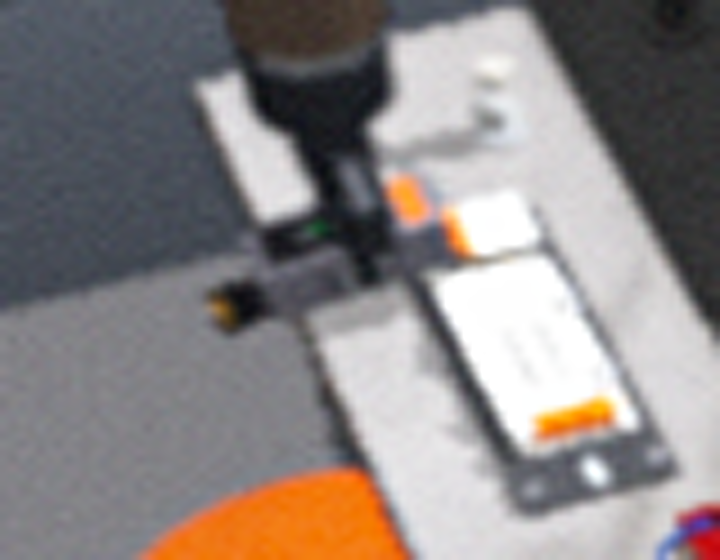

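Emit:
{"api": "drive_tool", "payload": {
  "increments": [
    [-1,[0,0,0.005],0],
    [-1,[0,0,0.005],0],
    [-1,[0,0,0],0]
  ]
}}

```text
clock: 13.52
position: [528.3, 433.0, 47.3]
ee_rot: [0.967, -0.256, 0.001, -0.003]
contact_force: [-15.5, 1.4, 26.1]
gripper_width: 45.5
```

```bash
python3 - <<'E'
from h import *
need([528.8,430,47],1.05-np.pi/2)
t=get_image("scene")[:,:,::-1];cv2.imwrite("pics/scene7.png",t)
cv2.imwrite("pics/s7c.png",cv2.resize(t[135:170,155:205],None,fx=15,fy=15,interpolation=cv2.INTER_CUBIC))
E
```

```text
clock 13.53 pos [528.3 433.   47.3] yaw -0.517 z [ 0.004  0.005 -1.   ] w 45.5 F [-15.5   1.4  26.1] J [ 0.92  0.65 -0.06 -0.   -0.85  0.13]
turn rad 0.004 scaled 0.0019 shift mm [1.9 2.3 0.3] scaled [0.0063 0.0078 0.0011]
```

View pics/s7c.png

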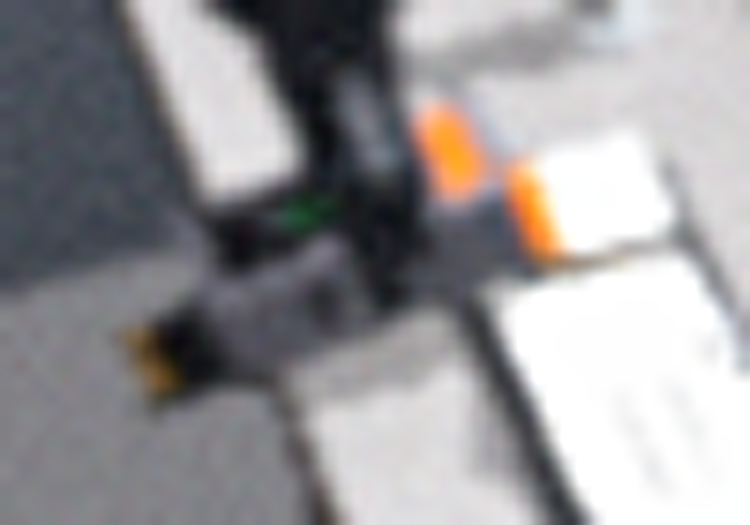

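Emit:
{"api": "drive_tool", "payload": {
  "increments": [
    [-1,[0,0,-0.03],0],
    [-1,[0,0,-0.1],0],
    [-1,[0,0,-0.12],0],
    [-1,[0,0,-0.1],0],
    [-1,[0,0,0],0.078],
    [-1,[0,0,0],0.079],
    [-1,[0,0,0],0.079],
    [-1,[0,0,0],0.079],
    [-1,[0,0,0],0.079],
    [-1,[0,0,0],0.079],
    [-1,[0,0,0],0.079],
    [-1,[0,0,0],0.079],
    [-1,[0,0,0],0.079],
    [-1,[0,0,0],0.078],
    [-1,[0,0,0],0],
    [-1,[0,0,0],0]
  ]
}}

```text
clock: 15.58
position: [528.9, 429.5, 144.9]
ee_rot: [-0.5, 0.866, -0.0, -0.001]
contact_force: [0.7, 0.0, -2.5]
gripper_width: 45.2
```

```bash
python3 - <<'E'
from h import *
C=np.array([552.3,334.5]);p=1.05;w=np.array([np.cos(p),np.sin(p)])
X=C-35*w
need([*X,130],p-np.pi)
for n,r in (("scene",(100,180,130,220)),("top",(130,220,60,180))):
    t=get_image(n)[:,:,::-1];cv2.imwrite(f"pics/{n}8.png",t)
    cv2.imwrite(f"pics/{n}8c.png",cv2.resize(t[r[0]:r[1],r[2]:r[3]],None,fx=6,fy=6,interpolation=cv2.INTER_CUBIC))
E
```

```text
clock 15.57 pos [528.9 429.5 144.9] yaw -2.094 z [-0.001 -0.001 -1.   ] w 45.2 F [ 0.7  0.  -2.5] J [ 0.92  0.55  0.03 -0.   -1.05 -1.44]
turn rad -0.002 scaled -0.0012 shift mm [105.7 -67.6  15. ] scaled [ 0.3524 -0.2254  0.0499]
```

View pics/scene8c.png

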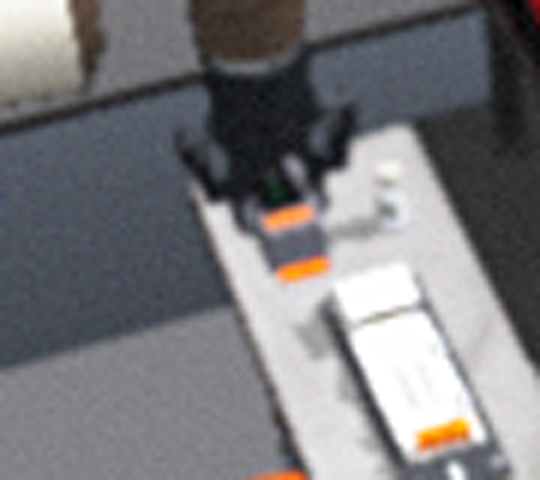

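View pics/top8c.png

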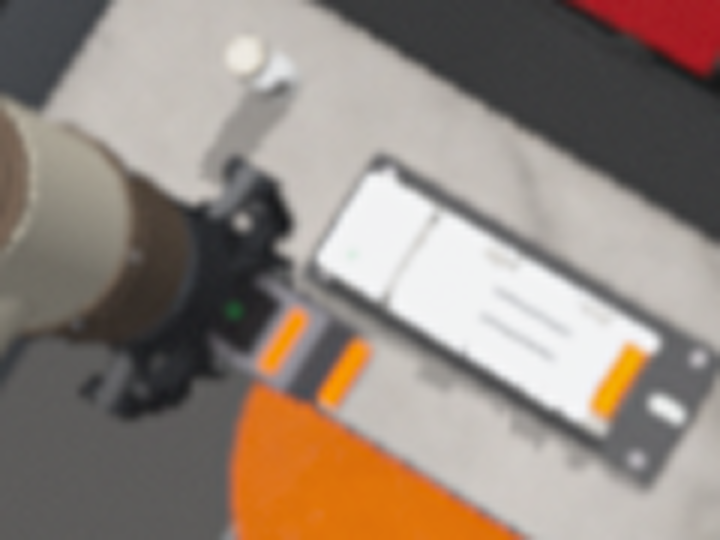

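```bash
cat >> h.py <<'E'
def orange(n,img,roi,mn=6):
    hsv=cv2.cvtColor(img,cv2.COLOR_BGR2HSV);m=cv2.inRange(hsv,(5,120,120),(25,255,255));x,y,w,h=roi
    k=np.zeros_like(m);k[y:y+h,x:x+w]=255;m&=k
    N,_,s,c=cv2.connectedComponentsWithStats(m)
    return [(c[i],s[i,4]) for i in range(1,N) if s[i,4]>=mn]
def tri(ps,pt):
    (A,a),(B,b)=ray("scene",[ps]),ray("top",[pt]);a=a[0]/np.linalg.norm(a);b=b[0]/np.linalg.norm(b)
    M=np.c_[a,-b];k=np.linalg.lstsq(M,B-A,rcond=None)[0];X,Y=A+a*k[0],B+b*k[1];return (X+Y)/2,np.linalg.norm(X-Y)
E
python3 - <<'E'
from h import *
np.set_printoptions(precision=1,suppress=True)
for a,rs,rt in (("0",(300,200,30,40),(325,165,30,35)),("8",(165,130,25,20),(98,175,28,25))):
    o=orange("scene",cv2.imread(f"pics/scene{a}.png"),rs);p=orange("top",cv2.imread(f"pics/top{a}.png"),rt)
    print(o,p)
    o.sort(key=lambda q:q[0][1]);p.sort(key=lambda q:q[0][1])
    S,e=tri(o[0][0],p[0][0]);H,f=tri(o[1][0],p[1][0]);d=S-H
    print("stripe",S,e,"heel",H,f,"angle",np.degrees(np.arctan2(np.hypot(d[0],d[1]),d[2])))
E
```

```text
[(array([315.5, 226.6]), np.int32(22)), (array([316.2, 234.9]), np.int32(27))] [(array([337.9, 182.6]), np.int32(29)), (array([339.9, 188.4]), np.int32(27))]
stripe [ 551.9 -309.6   39.4] 2.930316028390393 heel [ 538.4 -323.8    7.8] 0.4898794695960937 angle 31.802235547332167
[(array([177.4, 135.6]), np.int32(17)), (array([179.9, 144.5]), np.int32(21))] [(array([106.7, 186.5]), np.int32(35)), (array([116.8, 191.7]), np.int32(50)), (array([105.7, 197.2]), np.int32(57))]
stripe [511.7 399.7 170.9] 2.569138903504192 heel [500.7 379.9 136.5] 2.243155003810868 angle 33.29482712143748
```

```bash
python3 - <<'E'
from h import *
C=np.array([552.3,334.5]);p=1.05;w=np.array([np.cos(p),np.sin(p)])
X=C-3*w
need([*X,80],p-np.pi)
E
```

```text
clock 15.68 pos [528.9 429.7 145.3] yaw -2.095 z [-0. -0. -1.] w 45.4 F [-0.3 -0.6 -1.9] J [ 0.92  0.55  0.03 -0.   -1.05 -1.44]
turn rad -0.003 scaled -0.0015 shift mm [ 73.9 -67.7  65.3] scaled [ 0.2463 -0.2257  0.2178]
```

Emit:
{"api": "drive_tool", "payload": {
  "increments": [
    [-1,[0.06,-0.056,0],0],
    [-1,[0.06,-0.056,0],0],
    [-1,[0.06,-0.056,0.03],0],
    [-1,[0.066,-0.058,0.08],0],
    [-1,[0,0,0.08],0],
    [-1,[0,0,0.02],0],
    [-1,[0,0,0],0],
    [-1,[0,0,0],0]
  ]
}}

```text
clock: 16.68
position: [551.1, 332.5, 83.8]
ee_rot: [-0.5, 0.866, 0.0, 0.001]
contact_force: [0.3, -0.4, -2.5]
gripper_width: 45.4
```

```bash
python3 - <<'E'
from h import *
C=np.array([552.3,334.5]);p=1.05;w=np.array([np.cos(p),np.sin(p)])
X=C-3*w
need([*X,80],p-np.pi)
for n,r in (("scene",(110,190,140,230)),("top",(130,220,90,210))):
    t=get_image(n)[:,:,::-1];cv2.imwrite(f"pics/{n}9.png",t)
    cv2.imwrite(f"pics/{n}9c.png",cv2.resize(t[r[0]:r[1],r[2]:r[3]],None,fx=6,fy=6,interpolation=cv2.INTER_CUBIC))
E
```

```text
clock 16.68 pos [551.1 332.5  83.8] yaw -2.095 z [ 0.002  0.001 -1.   ] w 45.4 F [ 0.3 -0.4 -2.5] J [ 0.79  0.56 -0.14  0.   -0.87 -1.32]
turn rad -0.004 scaled -0.0019 shift mm [ 0.7 -0.   3.8] scaled [ 0.0024 -0.0001  0.0128]
```

View pics/scene9c.png

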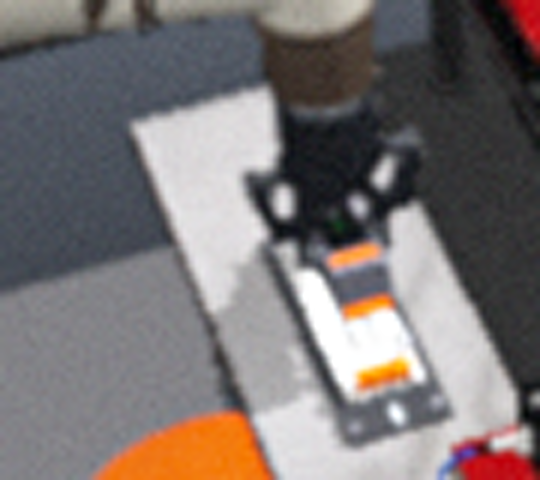

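View pics/top9c.png

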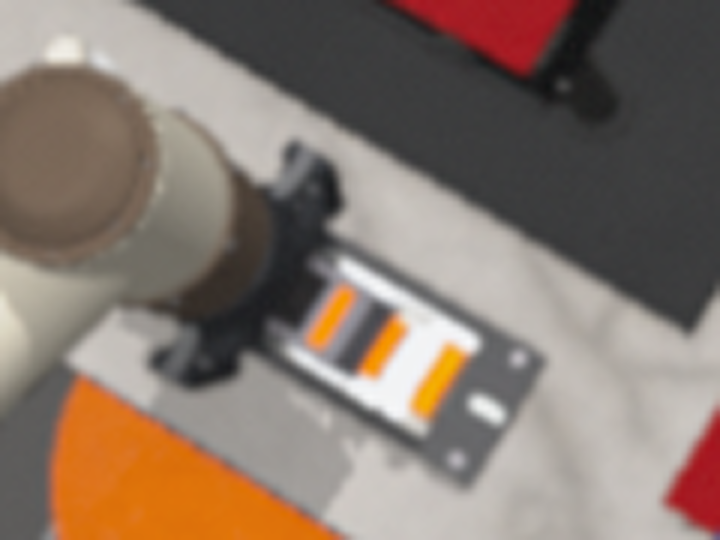

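```bash
python3 - <<'E'
from h import *
np.set_printoptions(precision=1,suppress=True)
C=np.array([552.3,334.5]);p=1.05;w=np.array([np.cos(p),np.sin(p)]);n=np.array([-w[1],w[0]])
o=orange("scene",cv2.imread("pics/scene9.png"),(190,145,25,35));q=orange("top",cv2.imread("pics/top9.png"),(138,173,35,32))
o.sort(key=lambda q:q[0][1]);q.sort(key=lambda q:q[0][1]);print(o,q)
L=[]
for a,b,nm in zip(o,q,("stripe","heel","catch")):
    X,e=tri(a[0],b[0]);d=X[:2]-C;L.append(X);print(nm,X,"gap %.1f"%e,"loc",d@w,d@n)
E
```

```text
[(array([198.7, 151.9]), np.int32(16)), (array([200.7, 160.6]), np.int32(20)), (array([203.5, 172. ]), np.int32(26))] [(array([144.7, 182.5]), np.int32(35)), (array([153.2, 187.4]), np.int32(37)), (array([162.7, 193.1]), np.int32(52))]
stripe [534.3 301.4 110.5] gap 0.9 loc -37.718188107665505 -0.8278478745464896
heel [523.5 283.3  75.7] gap 1.6 loc -58.78296118815677 -0.477549198987533
catch [512.3 263.4  22.8] gap 0.2 loc -81.5557902487334 -0.6850649097164798
```

Emit:
{"api": "drive_tool", "payload": {
  "increments": [
    [-1,[0,0,0.02],0],
    [-1,[0,0,0.015],0],
    [-1,[0,0,0],0]
  ]
}}

```text
clock: 17.15
position: [550.1, 331.7, 71.5]
ee_rot: [-0.499, 0.866, -0.0, -0.001]
contact_force: [1.2, 0.7, -2.0]
gripper_width: 45.1
```

Emit:
{"api": "drive_tool", "payload": {
  "increments": [
    [-1,[0,0,0.006],0],
    [-1,[0,0,0],0],
    [-1,[0,0,0],0]
  ]
}}

```text
clock: 17.52
position: [550.6, 332.0, 70.5]
ee_rot: [-0.499, 0.866, 0.0, 0.0]
contact_force: [-0.4, -0.6, -1.5]
gripper_width: 45.1
```

Emit:
{"api": "drive_tool", "payload": {
  "increments": [
    [-1,[0,0,0.006],0],
    [-1,[0,0,0],0],
    [-1,[0,0,0],0]
  ]
}}

```text
clock: 17.9
position: [550.5, 332.0, 68.6]
ee_rot: [-0.499, 0.866, -0.0, -0.0]
contact_force: [0.3, -0.4, -1.5]
gripper_width: 44.9
```

Emit:
{"api": "drive_tool", "payload": {
  "increments": [
    [-1,[0,0,0.006],0],
    [-1,[0,0,0],0],
    [-1,[0,0,0],0]
  ]
}}

```text
clock: 18.27
position: [550.5, 332.0, 66.8]
ee_rot: [-0.499, 0.866, -0.0, -0.0]
contact_force: [0.4, -1.0, -1.6]
gripper_width: 45.4
```

Emit:
{"api": "drive_tool", "payload": {
  "increments": [
    [-1,[0,0,0.004],0],
    [-1,[0,0,0],0],
    [-1,[0,0,0],0]
  ]
}}

```text
clock: 18.65
position: [550.5, 332.0, 65.6]
ee_rot: [-0.499, 0.866, -0.0, -0.0]
contact_force: [-0.1, 0.4, -2.0]
gripper_width: 45.1
```

Emit:
{"api": "drive_tool", "payload": {
  "increments": [
    [-1,[0,0,0.004],0],
    [-1,[0,0,0],0],
    [-1,[0,0,0],0]
  ]
}}

```text
clock: 19.02
position: [550.6, 332.0, 64.9]
ee_rot: [-0.499, 0.866, 0.0, 0.0]
contact_force: [-1.8, -1.1, 0.9]
gripper_width: 45.2
```

Emit:
{"api": "drive_tool", "payload": {
  "increments": [
    [-1,[0,0,0.004],0],
    [-1,[0,0,0],0],
    [-1,[0,0,0],0]
  ]
}}

```text
clock: 19.4
position: [550.7, 331.9, 64.5]
ee_rot: [-0.5, 0.866, -0.0, 0.0]
contact_force: [-3.4, -2.2, 6.1]
gripper_width: 45.0
```

Emit:
{"api": "drive_tool", "payload": {
  "increments": [
    [-1,[0,0,-0.05],0],
    [-1,[0,0,-0.09],0],
    [-1,[-0.05,0,-0.07],0],
    [-1,[-0.1,0,-0.02],0],
    [-1,[-0.12,0,0],0],
    [-1,[-0.12,0,0],0],
    [-1,[-0.07,0,0],0],
    [-1,[0,0,0],0],
    [-1,[0,0,0],0]
  ]
}}

```text
clock: 20.52
position: [619.2, 450.8, 131.9]
ee_rot: [-0.499, 0.866, -0.0, -0.001]
contact_force: [0.4, -0.8, -2.8]
gripper_width: 45.6
```

```bash
python3 - <<'E'
from h import *
C=np.array([552.3,334.5]);p=1.05;w=np.array([np.cos(p),np.sin(p)])
X=C+137*w
need([*X,53],p-np.pi)
for n,r in (("scene",(80,180,120,230)),("top",(110,200,60,180))):
    t=get_image(n)[:,:,::-1];cv2.imwrite(f"pics/{n}10.png",t)
    cv2.imwrite(f"pics/{n}10c.png",cv2.resize(t[r[0]:r[1],r[2]:r[3]],None,fx=6,fy=6,interpolation=cv2.INTER_CUBIC))
E
```

```text
clock 20.52 pos [619.2 450.8 131.9] yaw -2.096 z [-0.001 -0.001 -1.   ] w 45.6 F [ 0.4 -0.8 -2.8] J [ 0.84  0.7   0.28 -0.   -1.15 -1.36]
turn rad -0.004 scaled -0.0022 shift mm [-2.9  0.2 78.9] scaled [-0.0097  0.0005  0.2629]
```

View pics/scene10c.png

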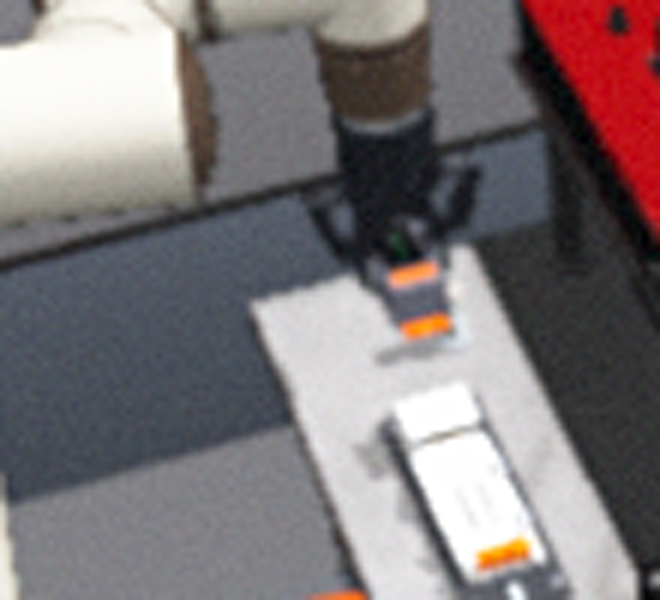

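View pics/top10c.png

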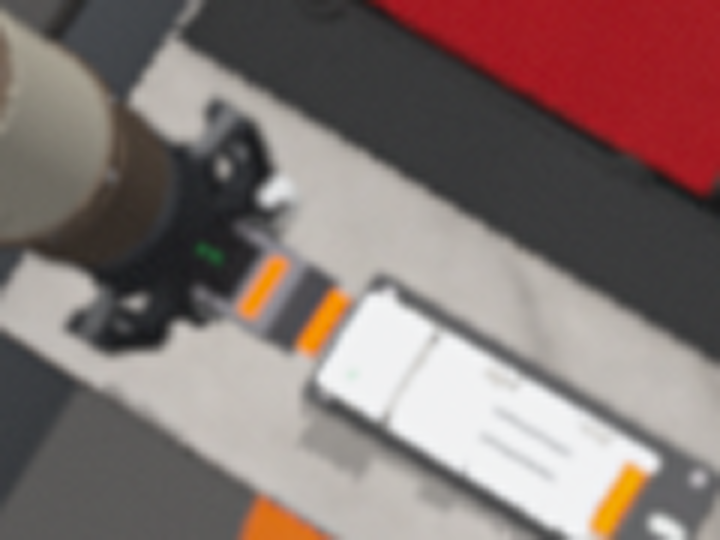

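```bash
python3 - <<'E'
from h import *
np.set_printoptions(precision=1,suppress=True)
C=np.array([552.3,334.5]);p=1.05;w=np.array([np.cos(p),np.sin(p)]);n=np.array([-w[1],w[0]])
for ps,pt in [((194.5,128),(100.5,139)),((195,133),(106,142))]:
    X,e=tri(ps,pt);d=X[:2]-C;print(X,e,d@w,d@n)
X,e=tri((195,128.5),(101,139.3));print(X,e)
E
```

```text
[686.3 473.6  53.4] 0.1888965508606463 187.34178492473885 -46.98425320870901
[680.6 465.2  29.1] 4.450284294972196 177.19154287110217 -46.31327429986201
[686.4 472.   51. ] 2.056417275257051
```

Emit:
{"api": "drive_tool", "payload": {
  "increments": [
    [-1,[-0.01,0,0.08],0],
    [-1,[0,0,0.09],0],
    [-1,[0,0,0.06],0],
    [-1,[0,0,0.02],0],
    [-1,[0,0,0.01],0],
    [-1,[0,0,0],0]
  ]
}}

```text
clock: 21.38
position: [621.6, 454.3, 55.2]
ee_rot: [-0.499, 0.866, 0.0, 0.001]
contact_force: [0.4, 0.6, -1.4]
gripper_width: 45.0
```

Emit:
{"api": "drive_tool", "payload": {
  "increments": [
    [-1,[0,0,0.006],0],
    [-1,[0,0,0.006],0],
    [-1,[0,0,0],0]
  ]
}}

```text
clock: 21.75
position: [621.1, 454.0, 50.5]
ee_rot: [-0.499, 0.866, -0.0, -0.0]
contact_force: [0.1, 0.3, -1.9]
gripper_width: 45.2
```

Emit:
{"api": "drive_tool", "payload": {
  "increments": [
    [-1,[0,0,0.006],0],
    [-1,[0,0,0.006],0],
    [-1,[0,0,0],0]
  ]
}}

```text
clock: 22.12
position: [621.4, 454.1, 48.2]
ee_rot: [-0.5, 0.866, -0.0, 0.0]
contact_force: [-0.5, -0.6, 3.5]
gripper_width: 45.1
```

Emit:
{"api": "drive_tool", "payload": {
  "increments": [
    [-1,[0,0,0.006],0],
    [-1,[0,0,0.006],0],
    [-1,[0,0,0],0]
  ]
}}

```text
clock: 22.5
position: [621.5, 454.3, 47.7]
ee_rot: [-0.5, 0.866, -0.0, 0.001]
contact_force: [-4.5, -1.4, 13.8]
gripper_width: 45.3
```

Emit:
{"api": "drive_tool", "payload": {
  "increments": [
    [-1,[0,0,0.007],0],
    [-1,[0,0,0.007],0],
    [-1,[0,0,0],0]
  ]
}}

```text
clock: 22.88
position: [622.7, 455.8, 44.8]
ee_rot: [-0.5, 0.866, 0.0, 0.003]
contact_force: [-3.7, -0.0, 14.2]
gripper_width: 44.9
```

Emit:
{"api": "drive_tool", "payload": {
  "increments": [
    [-1,[0,0,0.006],0],
    [-1,[0,0,0.004],0],
    [-1,[0,0,0],0]
  ]
}}

```text
clock: 23.25
position: [623.2, 456.7, 42.8]
ee_rot: [-0.5, 0.866, 0.0, 0.004]
contact_force: [-4.5, 1.4, 16.6]
gripper_width: 45.3
```

Emit:
{"api": "drive_tool", "payload": {
  "increments": [
    [-1,[0,0,-0.04],0],
    [-1,[0,0,-0.1],0],
    [-1,[0.04,0,-0.1],0],
    [-1,[0.1,0,-0.03],0],
    [-1,[0.12,0,0],0],
    [-1,[0.12,0,0],0],
    [-1,[0.12,0,0],0],
    [-1,[0.06,0,0],0],
    [-1,[0,0,0],0],
    [-1,[0,0,0],0]
  ]
}}

```text
clock: 24.5
position: [537.5, 309.2, 117.0]
ee_rot: [-0.499, 0.866, 0.0, 0.0]
contact_force: [-0.2, 0.3, -1.4]
gripper_width: 45.3
```

```bash
python3 - <<'E'
from h import *
C=np.array([552.3,334.5]);p=1.05;w=np.array([np.cos(p),np.sin(p)])
X=C-31*w
need([*X,60],p-np.pi)
E
```

```text
clock 24.50 pos [537.5 309.2 117. ] yaw -2.096 z [ 0.001  0.    -1.   ] w 45.3 F [-0.2  0.3 -1.4] J [ 0.78  0.49 -0.17  0.   -0.92 -1.31]
turn rad -0.004 scaled -0.0021 shift mm [ 1.7 -0.2 57. ] scaled [ 0.0057 -0.0007  0.19  ]
```

Emit:
{"api": "drive_tool", "payload": {
  "increments": [
    [-1,[0.006,-0.001,0.06],-0.002],
    [-1,[0,0,0.07],0],
    [-1,[0,0,0.05],0],
    [-1,[0,0,0.01],0],
    [-1,[0,0,0],0],
    [-1,[0,0,0],0]
  ]
}}

```text
clock: 25.25
position: [536.9, 307.4, 61.1]
ee_rot: [-0.501, 0.865, 0.0, 0.001]
contact_force: [0.4, -0.5, -2.4]
gripper_width: 45.0
```

```bash
python3 - <<'E'
from h import *
np.set_printoptions(precision=1,suppress=True)
C=np.array([552.3,334.5]);p=1.05;w=np.array([np.cos(p),np.sin(p)]);nn=np.array([-w[1],w[0]])
need([*(C-31*w),60],p-np.pi)
for n,r in (("scene",(110,190,140,230)),("top",(130,220,90,210))):
    t=get_image(n)[:,:,::-1];cv2.imwrite(f"pics/{n}11.png",t)
    cv2.imwrite(f"pics/{n}11c.png",cv2.resize(t[r[0]:r[1],r[2]:r[3]],None,fx=6,fy=6,interpolation=cv2.INTER_CUBIC))
E
```

```text
clock 25.25 pos [536.9 307.4  61.1] yaw -2.092 z [ 0.  0. -1.] w 45.0 F [ 0.4 -0.5 -2.4] J [ 0.8  0.6 -0.2  0.  -0.8 -1.3]
turn rad 0.000 scaled 0.0000 shift mm [-0.2  0.1  1.1] scaled [-0.  0.  0.]
```

View pics/scene11c.png

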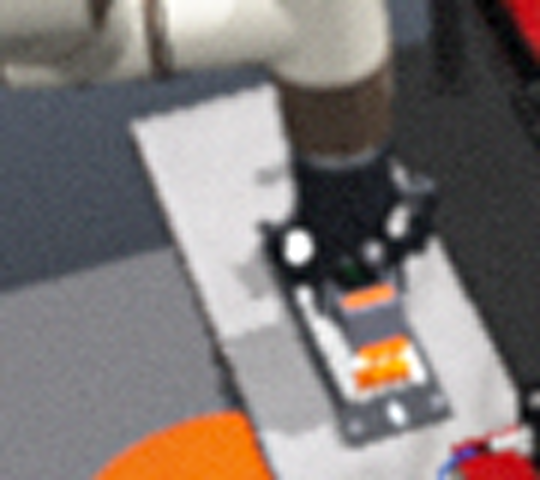

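View pics/top11c.png

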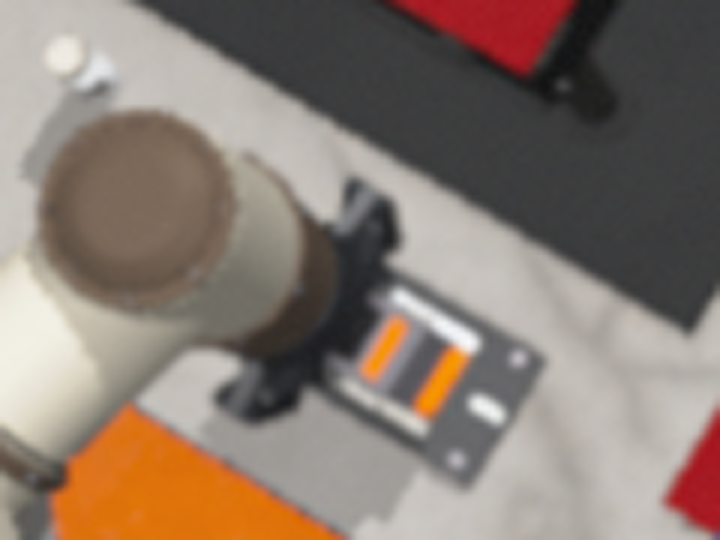

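Emit:
{"api": "drive_tool", "payload": {
  "increments": [
    [-1,[0,0,0.007],0],
    [-1,[0,0,0.007],0],
    [-1,[0,0,0],0]
  ]
}}

```text
clock: 25.72
position: [536.4, 306.9, 56.1]
ee_rot: [-0.501, 0.865, -0.0, 0.0]
contact_force: [-0.9, 0.2, -0.8]
gripper_width: 45.2
```

Emit:
{"api": "drive_tool", "payload": {
  "increments": [
    [-1,[0,0,0.006],0],
    [-1,[0,0,0],0],
    [-1,[0,0,0],0]
  ]
}}

```text
clock: 26.1
position: [536.4, 306.8, 55.5]
ee_rot: [-0.501, 0.865, -0.0, 0.0]
contact_force: [-3.3, -1.6, 6.2]
gripper_width: 45.5
```

Emit:
{"api": "drive_tool", "payload": {
  "increments": [
    [-1,[0,0,0.004],0],
    [-1,[0,0,0],0],
    [-1,[0,0,0],0]
  ]
}}

```text
clock: 26.48
position: [536.4, 306.7, 55.2]
ee_rot: [-0.502, 0.865, -0.0, 0.0]
contact_force: [-5.0, -2.6, 9.2]
gripper_width: 45.2
```

Emit:
{"api": "drive_tool", "payload": {
  "increments": [
    [-1,[0,0,-0.012],0],
    [-1,[-0.015,0,0],0],
    [-1,[-0.015,0,0],0],
    [-1,[0,0,0],0],
    [-1,[0,0,0],0]
  ]
}}

```text
clock: 27.1
position: [540.7, 314.7, 56.2]
ee_rot: [-0.501, 0.865, -0.0, -0.0]
contact_force: [-0.4, -0.6, -3.0]
gripper_width: 45.2
```

Emit:
{"api": "drive_tool", "payload": {
  "increments": [
    [-1,[-0.007,0,0],0],
    [-1,[0,0,0],0],
    [-1,[0,0,0],0]
  ]
}}

```text
clock: 27.48
position: [541.8, 316.5, 56.6]
ee_rot: [-0.501, 0.865, -0.0, -0.0]
contact_force: [0.9, -0.7, -1.1]
gripper_width: 45.2
```

Emit:
{"api": "drive_tool", "payload": {
  "increments": [
    [-1,[-0.007,0,0],0],
    [-1,[0,0,0],0],
    [-1,[0,0,0],0]
  ]
}}

```text
clock: 27.85
position: [542.9, 318.4, 56.6]
ee_rot: [-0.501, 0.865, 0.0, -0.0]
contact_force: [0.7, -0.4, -2.1]
gripper_width: 45.1
```

Emit:
{"api": "drive_tool", "payload": {
  "increments": [
    [-1,[-0.007,0,0],0],
    [-1,[0,0,0],0],
    [-1,[0,0,0],0]
  ]
}}

```text
clock: 28.22
position: [544.0, 320.2, 56.6]
ee_rot: [-0.501, 0.865, 0.0, -0.0]
contact_force: [-0.3, -0.5, -1.7]
gripper_width: 44.9
```

Emit:
{"api": "drive_tool", "payload": {
  "increments": [
    [-1,[-0.007,0,0],0],
    [-1,[0,0,0],0],
    [-1,[0,0,0],0]
  ]
}}

```text
clock: 28.6
position: [545.0, 322.0, 56.6]
ee_rot: [-0.501, 0.865, 0.0, -0.0]
contact_force: [0.6, -0.2, -1.9]
gripper_width: 45.5
```

Emit:
{"api": "drive_tool", "payload": {
  "increments": [
    [-1,[-0.007,0,0],0],
    [-1,[0,0,0],0],
    [-1,[0,0,0],0]
  ]
}}

```text
clock: 28.98
position: [546.0, 323.8, 56.6]
ee_rot: [-0.501, 0.865, 0.0, -0.0]
contact_force: [0.4, -0.6, -1.4]
gripper_width: 45.2
```

Emit:
{"api": "drive_tool", "payload": {
  "increments": [
    [-1,[-0.006,0,0],0],
    [-1,[0,0,0],0],
    [-1,[0,0,0],0]
  ]
}}

```text
clock: 29.35
position: [546.5, 324.7, 56.4]
ee_rot: [-0.501, 0.865, -0.0, -0.001]
contact_force: [-1.6, -2.2, -1.0]
gripper_width: 45.1
```

Emit:
{"api": "drive_tool", "payload": {
  "increments": [
    [-1,[-0.006,0,0],0],
    [-1,[0,0,0],0],
    [-1,[0,0,0],0]
  ]
}}

```text
clock: 29.72
position: [547.6, 326.7, 56.4]
ee_rot: [-0.501, 0.865, -0.0, -0.0]
contact_force: [-1.2, -2.6, -0.7]
gripper_width: 45.0
```

```bash
python3 - <<'E'
from h import *
C=np.array([552.3,334.5]);p=1.05;w=np.array([np.cos(p),np.sin(p)])
need([*(C-7*w),57],p-np.pi)
for n,r in (("scene",(110,190,140,230)),("top",(130,220,90,210))):
    t=get_image(n)[:,:,::-1];cv2.imwrite(f"pics/{n}12.png",t)
    cv2.imwrite(f"pics/{n}12c.png",cv2.resize(t[r[0]:r[1],r[2]:r[3]],None,fx=6,fy=6,interpolation=cv2.INTER_CUBIC))
E
```

```text
clock 29.73 pos [547.6 326.7  56.4] yaw -2.092 z [-0.001 -0.001 -1.   ] w 45.0 F [-1.2 -2.6 -0.7] J [ 0.79  0.58 -0.17 -0.   -0.82 -1.31]
turn rad -0.000 scaled -0.0001 shift mm [-2.2 -0.2 -0.6] scaled [-0.0072 -0.0007 -0.002 ]
```

View pics/scene12c.png

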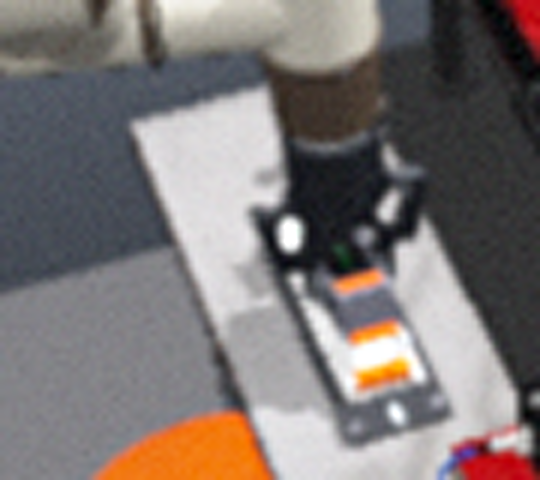

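View pics/top12c.png

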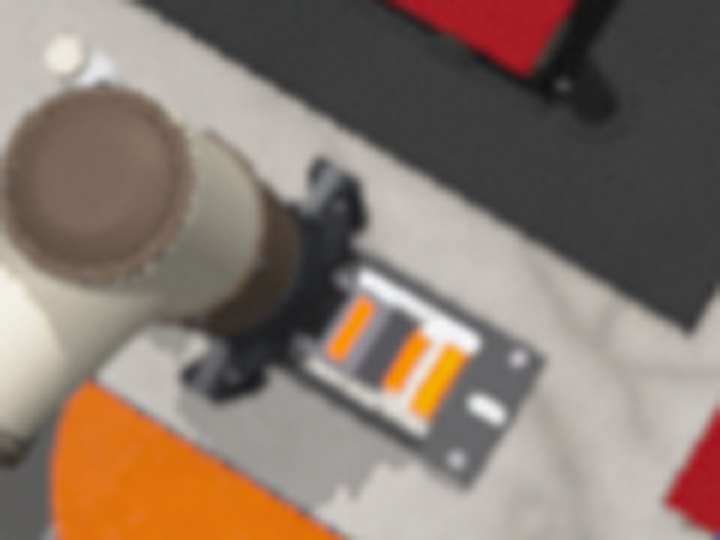

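```bash
python3 - <<'E'
from h import *
np.set_printoptions(precision=1,suppress=True)
C=np.array([552.3,334.5]);p=1.05;w=np.array([np.cos(p),np.sin(p)]);nn=np.array([-w[1],w[0]])
for k in("12",):
    o=orange("scene",cv2.imread(f"pics/scene{k}.png"),(190,145,25,35));q=orange("top",cv2.imread(f"pics/top{k}.png"),(138,173,35,32))
    o.sort(key=lambda q:q[0][1]);q.sort(key=lambda q:q[0][1]);print(len(o),len(q),q)
    for a,b,nm in zip(o,q,("stripe","heel","catch")):
        X,e=tri(a[0],b[0]);d=X[:2]-C;print(nm,X,"gap %.1f"%e,"loc",d@w,d@nn)
# predicted pixel edges in top for heel end given TCP
s,R,y=st();T=s["position"];G=T+np.array([0,0,8.]);th=np.radians(13.3)
def pk(x,yy,z): # pack local -> world, rotate about grasp pt (0,0,27.8)
    dz=z-27.8; X=x*np.cos(th)+dz*np.sin(th); Z=-x*np.sin(th)+dz*np.cos(th)
    return np.r_[G[:2]+X*w+yy*nn,G[2]+Z]
pts=[pk(-62,18,0),pk(-62,-18,0),pk(-62,18,6),pk(-62,-18,6),pk(-52,18,6),pk(-52,-18,6),pk(80,0,0),pk(80,0,5)]
print([ (q.round(1),((q[:2]-C)@w).round(1)) for q in pts])
print("top px in crop x6",((proj("top",pts[:6])-[90,130]+.5)*6-.5).round(0).tolist())
print("scene",((proj("scene",pts[:6])-[140,110]+.5)*6-.5).round(0).tolist())
for dx in(0,3,6):
    D=C+dx*w
    print(dx,((proj("top",[np.r_[D-79*w+21*s_*nn,31.5] for s_ in(1,-1)])-[90,130]+.5)*6-.5).round(0).tolist(),((proj("scene",[np.r_[D-79*w+21*s_*nn,31.5] for s_ in(1,-1)])-[140,110]+.5)*6-.5).round(0).tolist())
E
```

```text
3 3 [(array([148. , 184.4]), np.int32(33)), (array([157. , 189.8]), np.int32(36)), (array([162.7, 193.1]), np.int32(52))]
stripe [531.3 297.2  87.8] gap 2.1 loc -42.799398208035676 -0.2922848765821205
heel [518.5 275.3  56.5] gap 1.4 loc -68.19191460845457 -0.16004434710239912
catch [512.1 263.7  22.8] gap 1.0 loc -81.422326637661 -0.33053393937566283
[(array([498.8, 277.8,  51.6]), np.float64(-75.8)), (array([530. , 259.9,  51.6]), np.float64(-75.8)), (array([499.5, 279. ,  57.5]), np.float64(-74.4)), (array([530.7, 261.1,  57.5]), np.float64(-74.4)), (array([504.3, 287.4,  55.2]), np.float64(-64.7)), (array([535.6, 269.5,  55.2]), np.float64(-64.7)), (array([583.2, 388.7,  19. ]), np.float64(62.4)), (array([583.7, 389.7,  23.8]), np.float64(63.5))]
top px in crop x6 [[399.0, 400.0], [435.0, 342.0], [394.0, 397.0], [430.0, 340.0], [380.0, 388.0], [416.0, 331.0]]
scene [[354.0, 350.0], [400.0, 337.0], [353.0, 344.0], [398.0, 330.0], [349.0, 337.0], [394.0, 324.0]]
0 [[410.0, 411.0], [451.0, 345.0]] [[354.0, 373.0], [407.0, 357.0]]
3 [[405.0, 408.0], [446.0, 343.0]] [[353.0, 370.0], [406.0, 354.0]]
6 [[401.0, 406.0], [442.0, 340.0]] [[352.0, 367.0], [404.0, 351.0]]
```

Emit:
{"api": "drive_tool", "payload": {
  "increments": [
    [-1,[-0.01,0,0],0],
    [-1,[0,0,0],0],
    [-1,[0,0,0],0]
  ]
}}

```text
clock: 30.2
position: [549.1, 329.4, 56.4]
ee_rot: [-0.501, 0.865, -0.0, -0.0]
contact_force: [-1.7, -3.4, -0.4]
gripper_width: 45.2
```

Emit:
{"api": "drive_tool", "payload": {
  "increments": [
    [-1,[0,0,0],0]
  ]
}}

```text
clock: 30.32
position: [549.1, 329.4, 56.5]
ee_rot: [-0.501, 0.865, -0.0, -0.0]
contact_force: [-3.8, -3.4, -0.7]
gripper_width: 45.3
```

Emit:
{"api": "drive_tool", "payload": {
  "increments": [
    [-1,[0,0,0],0]
  ]
}}

```text
clock: 30.45
position: [549.1, 329.4, 56.5]
ee_rot: [-0.501, 0.865, -0.0, -0.0]
contact_force: [-2.4, -3.5, -1.6]
gripper_width: 45.1
```

Emit:
{"api": "drive_tool", "payload": {
  "increments": [
    [-1,[0,0,0],0]
  ]
}}

```text
clock: 30.58
position: [549.2, 329.4, 56.5]
ee_rot: [-0.501, 0.865, -0.0, -0.0]
contact_force: [-1.9, -3.2, -1.3]
gripper_width: 45.3
```

Emit:
{"api": "drive_tool", "payload": {
  "increments": [
    [-1,[-0.01,0,0],0],
    [-1,[-0.009,0,0],0],
    [-1,[0,0,0],0],
    [-1,[0,0,0],0]
  ]
}}

```text
clock: 31.08
position: [551.7, 333.9, 56.5]
ee_rot: [-0.501, 0.865, -0.0, -0.001]
contact_force: [-3.4, -4.4, -0.3]
gripper_width: 44.9
```

Emit:
{"api": "drive_tool", "payload": {
  "increments": [
    [-1,[0,0,0],0]
  ]
}}

```text
clock: 31.2
position: [551.7, 333.9, 56.5]
ee_rot: [-0.501, 0.865, -0.0, -0.001]
contact_force: [-3.0, -4.0, 0.4]
gripper_width: 45.1
```

```bash
cat >> h.py <<'E'
C0=np.array([552.3,334.5]);W=np.array([np.cos(1.05),np.sin(1.05)]);NN=np.array([-W[1],W[0]])
from scipy.optimize import brentq
def dep():
    s,R,y=st();d=s["position"][:2]-C0;z=s["position"][2]+8-18
    f=lambda t:27.8*np.cos(t)+80*np.sin(t)-z
    t=brentq(f,-.2,.5);X=80*np.cos(t)-22.8*np.sin(t)
    print("t %.2f x %.1f n %.1f z %.1f th %.1f depth %.1f"%(s["clock"],d@W,d@NN,s["position"][2],np.degrees(t),d@W+11.9+X-72.5),"Fw %.1f Fn %.1f Fz %.1f"%(s["contact_force"][:2]@W,s["contact_force"][:2]@NN,s["contact_force"][2]),"yaw %.3f"%y,"width %.1f"%s["gripper_width"])
E
python3 -c "
from h import *
dep()"
```

```text
t 31.20 x -0.9 n 0.2 z 56.5 th 14.1 depth 10.5 Fw -5.0 Fn 0.6 Fz 0.4 yaw -2.092 width 45.1
```

Emit:
{"api": "drive_tool", "payload": {
  "increments": [
    [-1,[-0.004,0,0],0],
    [-1,[0,0,0],0],
    [-1,[0,0,0],0]
  ]
}}

```text
clock: 31.58
position: [552.2, 334.8, 56.5]
ee_rot: [-0.501, 0.865, -0.0, -0.001]
contact_force: [-3.5, -4.7, 0.6]
gripper_width: 45.4
```

Emit:
{"api": "drive_tool", "payload": {
  "increments": [
    [-1,[0,0,0],0]
  ]
}}

```text
clock: 31.7
position: [552.2, 334.8, 56.5]
ee_rot: [-0.501, 0.865, -0.0, -0.001]
contact_force: [-3.7, -4.2, 0.1]
gripper_width: 45.1
```

Emit:
{"api": "drive_tool", "payload": {
  "increments": [
    [-1,[0,0,0],0]
  ]
}}

```text
clock: 31.82
position: [552.2, 334.8, 56.5]
ee_rot: [-0.501, 0.865, -0.0, -0.001]
contact_force: [-4.0, -5.0, -0.3]
gripper_width: 45.3
```

Emit:
{"api": "drive_tool", "payload": {
  "increments": [
    [-1,[0.003,0,0.008],0],
    [-1,[0.003,0,0.008],0],
    [-1,[0,0,0],0]
  ]
}}

```text
clock: 32.2
position: [552.2, 334.3, 55.1]
ee_rot: [-0.502, 0.865, 0.0, 0.001]
contact_force: [-8.8, -7.3, 12.9]
gripper_width: 45.1
```

```bash
python3 -c "
from h import *
dep()"
```

```text
t 32.20 x -0.2 n -0.0 z 55.1 th 13.1 depth 12.0 Fw -10.7 Fn 4.0 Fz 12.9 yaw -2.090 width 45.1
```

Emit:
{"api": "drive_tool", "payload": {
  "increments": [
    [-1,[0.002,0,0.007],0],
    [-1,[0.002,0,0.007],0],
    [-1,[0,0,0],0]
  ]
}}

```text
clock: 32.58
position: [551.5, 332.5, 51.1]
ee_rot: [-0.502, 0.865, -0.0, 0.001]
contact_force: [-8.6, -9.8, 13.9]
gripper_width: 45.3
```

```bash
python3 -c "
from h import *
dep()"
```

```text
t 32.58 x -2.1 n -0.3 z 51.1 th 9.9 depth 12.2 Fw -12.8 Fn 2.6 Fz 13.9 yaw -2.091 width 45.3
```

Emit:
{"api": "drive_tool", "payload": {
  "increments": [
    [-1,[0.004,0,0.009],0],
    [-1,[0.004,0,0.009],0],
    [-1,[0,0,0],0]
  ]
}}

```text
clock: 32.95
position: [550.1, 330.1, 45.1]
ee_rot: [-0.501, 0.865, -0.0, 0.0]
contact_force: [-7.7, -8.1, 11.8]
gripper_width: 45.4
```

```bash
python3 - <<'E'
from h import *
dep()
for n,r in (("scene",(110,190,140,230)),("top",(130,220,90,210))):
    t=get_image(n)[:,:,::-1]
    cv2.imwrite(f"pics/{n}13c.png",cv2.resize(t[r[0]:r[1],r[2]:r[3]],None,fx=6,fy=6,interpolation=cv2.INTER_CUBIC))
E
```

```text
t 32.95 x -4.9 n -0.3 z 45.1 th 5.3 depth 12.1 Fw -10.8 Fn 2.6 Fz 11.8 yaw -2.091 width 45.4
```

View pics/scene13c.png

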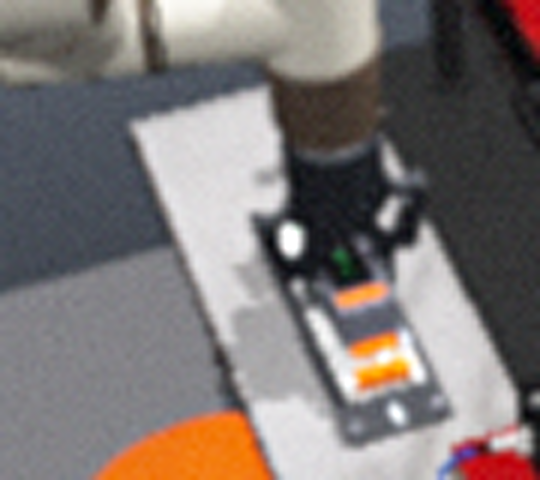

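View pics/top13c.png

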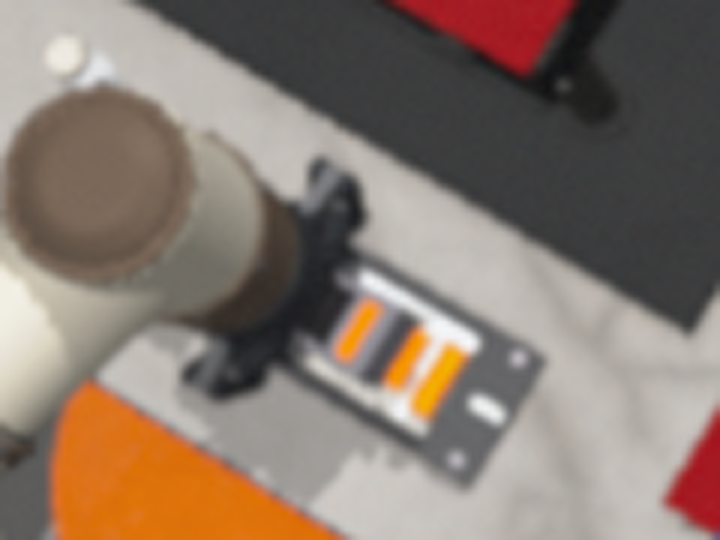

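Emit:
{"api": "drive_tool", "payload": {
  "increments": [
    [-1,[0.003,0,0.008],0],
    [-1,[0.003,0,0.008],0],
    [-1,[0,0,0],0]
  ]
}}

```text
clock: 33.42
position: [549.2, 328.5, 40.2]
ee_rot: [-0.501, 0.865, -0.0, 0.0]
contact_force: [-8.3, -8.9, 11.6]
gripper_width: 45.1
```

```bash
python3 -c "
from h import *
dep()"
```

```text
t 33.42 x -6.8 n -0.3 z 40.2 th 1.7 depth 11.9 Fw -11.8 Fn 2.7 Fz 11.6 yaw -2.091 width 45.1
```

Emit:
{"api": "drive_tool", "payload": {
  "increments": [
    [-1,[0.001,0,0.005],0],
    [-1,[0.001,0,0.005],0],
    [-1,[0,0,0.003],0],
    [-1,[0,0,0],0]
  ]
}}

```text
clock: 33.92
position: [548.4, 327.3, 35.9]
ee_rot: [-0.501, 0.865, -0.001, -0.001]
contact_force: [-8.7, -10.4, 12.2]
gripper_width: 44.7
```

```bash
python3 - <<'E'
from h import *
dep()
for n,r in (("scene",(110,190,140,230)),("top",(130,220,90,210))):
    t=get_image(n)[:,:,::-1]
    cv2.imwrite(f"pics/{n}14.png",t)
    cv2.imwrite(f"pics/{n}14c.png",cv2.resize(t[r[0]:r[1],r[2]:r[3]],None,fx=6,fy=6,interpolation=cv2.INTER_CUBIC))
E
```

```text
t 33.92 x -8.2 n -0.2 z 35.9 th -1.4 depth 11.7 Fw -13.4 Fn 2.4 Fz 12.2 yaw -2.092 width 44.7
```

View pics/scene14c.png

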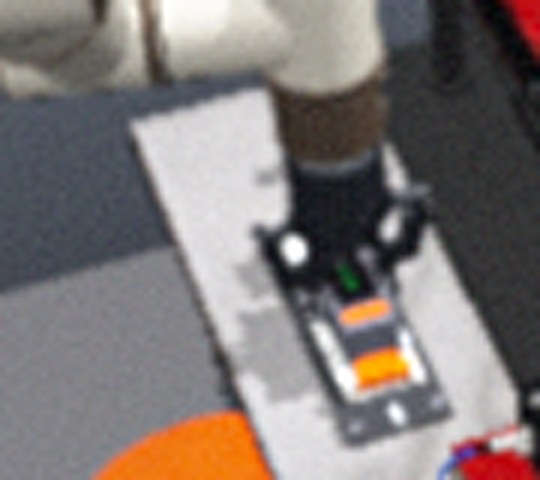

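View pics/top14c.png

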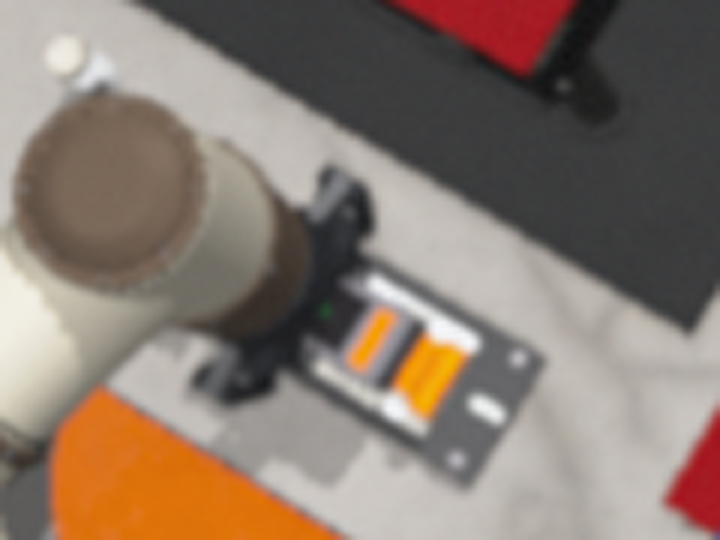

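Emit:
{"api": "drive_tool", "payload": {
  "increments": [
    [-1,[0,0,0.006],0],
    [-1,[0,0,0],0],
    [-1,[0,0,0],0]
  ]
}}

```text
clock: 34.4
position: [548.4, 327.1, 35.2]
ee_rot: [-0.501, 0.865, -0.001, -0.001]
contact_force: [-10.3, -11.2, 16.3]
gripper_width: 45.2
```

Emit:
{"api": "drive_tool", "payload": {
  "increments": [
    [-1,[0,0,0.005],0],
    [-1,[0,0,0],0],
    [-1,[0,0,0],0]
  ]
}}

```text
clock: 34.78
position: [548.4, 327.1, 35.2]
ee_rot: [-0.501, 0.865, -0.001, -0.001]
contact_force: [-12.9, -12.7, 23.5]
gripper_width: 45.2
```

```bash
python3 -c "
from h import *
dep()"
```

```text
t 34.77 x -8.4 n -0.3 z 35.2 th -1.9 depth 11.7 Fw -17.4 Fn 4.8 Fz 23.5 yaw -2.091 width 45.2
```

Emit:
{"api": "drive_tool", "payload": {
  "increments": [
    [-1,[0,0,-0.007],0],
    [-1,[0,0,0],0],
    [0,[0,0,0],0],
    [0.3,[0,0,0],0],
    [0.6,[0,0,0],0],
    [1,[0,0,0],0],
    [1,[0,0,0],0],
    [1,[0,0,0],0]
  ]
}}

```text
clock: 35.78
position: [549.0, 329.0, 32.1]
ee_rot: [-0.501, 0.865, 0.0, 0.0]
contact_force: [-0.8, 0.4, 0.8]
gripper_width: 85.4
```

```bash
python3 - <<'E'
from h import *
dep()
for n,r in (("scene",(110,190,140,230)),("top",(130,220,90,210))):
    t=get_image(n)[:,:,::-1]
    cv2.imwrite(f"pics/{n}15.png",t)
    cv2.imwrite(f"pics/{n}15c.png",cv2.resize(t[r[0]:r[1],r[2]:r[3]],None,fx=6,fy=6,interpolation=cv2.INTER_CUBIC))
E
```

```text
t 35.77 x -6.4 n 0.1 z 32.1 th -4.0 depth 14.4 Fw -0.0 Fn 0.9 Fz 0.8 yaw -2.092 width 85.4
```

View pics/scene15c.png

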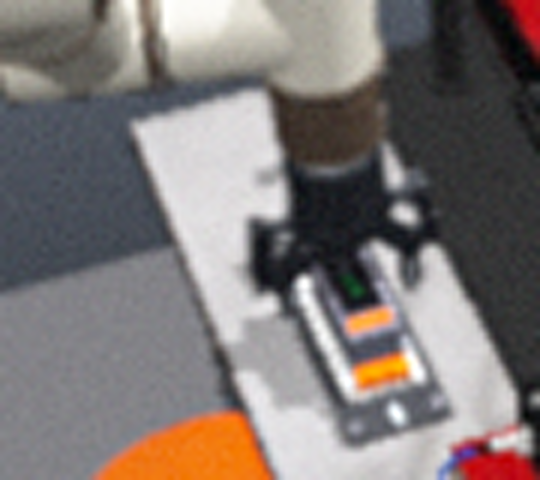

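View pics/top15c.png

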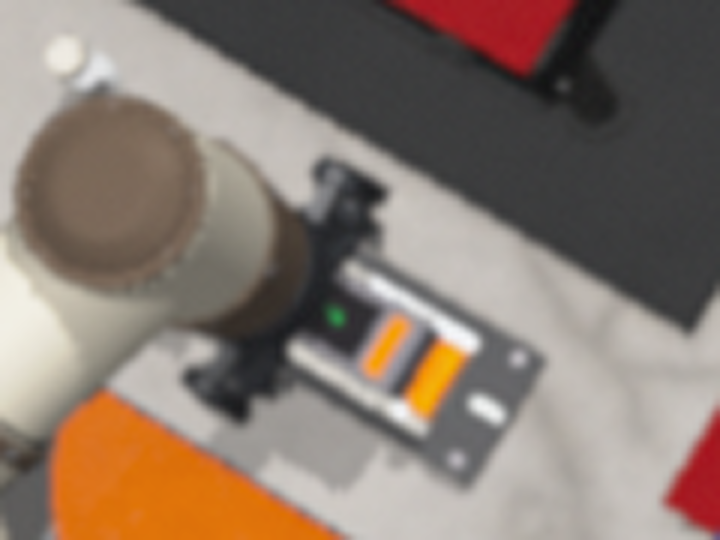

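Emit:
{"api": "drive_tool", "payload": {
  "increments": [
    [1,[0,0,-0.03],0],
    [1,[0,0,-0.08],0],
    [1,[0,0,-0.15],0],
    [1,[0,0,-0.15],0],
    [1,[0,0,-0.15],0],
    [1,[0,0.12,-0.1],0],
    [1,[0,0.15,-0.05],0],
    [1,[0,0.15,0],0],
    [1,[0,0.1,0],0],
    [1,[0,0,0],0],
    [1,[0,0,0],0]
  ]
}}

```text
clock: 37.25
position: [413.9, 406.3, 245.8]
ee_rot: [-0.501, 0.865, 0.0, 0.0]
contact_force: [0.4, -0.2, 0.3]
gripper_width: 85.6
```

```bash
python3 - <<'E'
from h import *
s=read_state();print(s["clock"],s["position"])
for n,r in (("scene",(110,190,140,230)),("top",(130,220,90,210))):
    t=get_image(n)[:,:,::-1]
    cv2.imwrite(f"pics/{n}16.png",t)
    cv2.imwrite(f"pics/{n}16c.png",cv2.resize(t[r[0]:r[1],r[2]:r[3]],None,fx=6,fy=6,interpolation=cv2.INTER_CUBIC))
E
```

```text
37.25 [413.87781696 406.32385275 245.82434981]
```

View pics/scene16c.png

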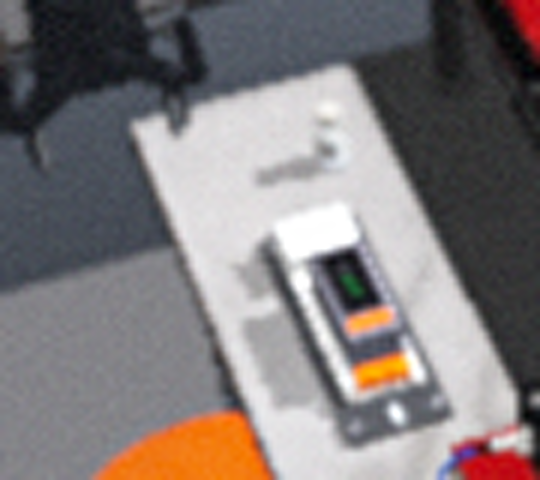

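View pics/top16c.png

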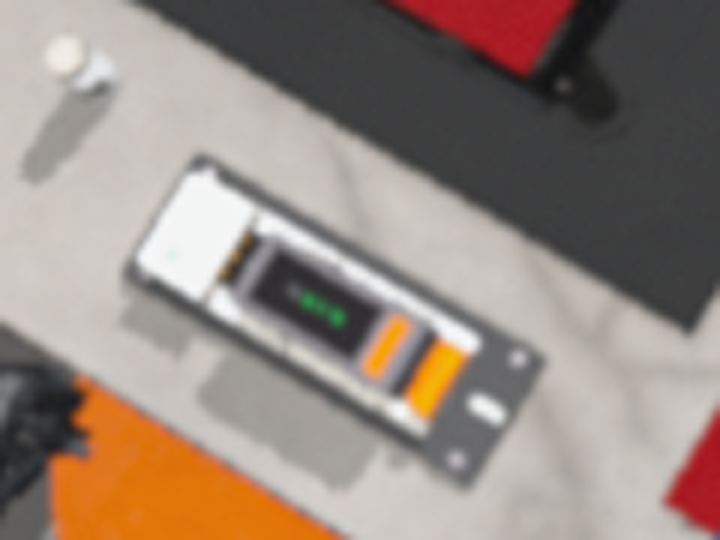

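```bash
python3 - <<'E'
from h import *
np.set_printoptions(precision=1,suppress=True)
o=orange("scene",cv2.imread("pics/scene16.png"),(190,145,25,35));q=orange("top",cv2.imread("pics/top16.png"),(138,173,35,32))
o.sort(key=lambda q:q[0][1]);q.sort(key=lambda q:q[0][1]);print(o,q)
for a,b in zip(o,q):
    X,e=tri(a[0],b[0]);d=X[:2]-C0;print(X,"gap %.1f"%e,"loc",d@W,d@NN)
# green led/display centroid height, front and back corners of block top in both views (6x crops)
P=lambda p,o:(np.array(p)+.5)/6-.5+np.array(o)
for nm,ps,pt in [("front-left",(313,255),(242,285)),("front-right",(362,248),(277,240)),("back-right",(400,325),(430,330)),("back-left",(350,340),(385,392))]:
    X,e=tri(P(ps,(140,110)),P(pt,(90,130)));d=X[:2]-C0;print(nm,X,"gap %.1f"%e,d@W,d@NN)
for n in("top",):
    X=onz(n,[P((242,245),(90,130)),P((228,275),(90,130))],23);print("gold",(X[:,:2]-C0)@W)
    X=onz(n,[P((258,218),(90,130)),P((210,300),(90,130))],35);print("mouth",(X[:,:2]-C0)@W)
hsv=0
import cv2
for n in("scene","top"):
    im=cv2.imread(f"pics/{n}16.png");m=cv2.inRange(cv2.cvtColor(im,cv2.COLOR_BGR2HSV),(45,90,60),(85,255,255));print(n,cv2.connectedComponentsWithStats(m)[3][1:4],cv2.connectedComponentsWithStats(m)[2][1:4,4])
E
```

```text
[(array([201., 163.]), np.int32(15)), (array([202.9, 171.5]), np.int32(39))] [(array([153.9, 187.2]), np.int32(33)), (array([161.9, 192.5]), np.int32(78))]
[526.5 286.1  55.6] gap 2.3 loc -54.82110357782116 -1.7298614274320137
[513.9 267.1  22.6] gap 2.1 loc -77.58436788550539 -0.25395695877095403
front-left [558.3 370.2  49.7] gap 6.4 33.94629330572496 12.525731903271193
front-right [586.1 349.5  48.1] gap 1.5 29.86742439000573 -21.83576881195533
back-right [535.1 261.8  58.9] gap 2.1 -71.62658736993339 -21.259782404743518
back-left [502.4 284.7  55.4] gap 0.0 -68.03218382948728 18.51935034463341
gold [54.3 51.9]
mouth [50.6 48.7]
scene [[198.2 157.1]] [8]
top [[143.6 181.1]] [23]
```

```bash
python3 - <<'E'
from h import *
np.set_printoptions(precision=1,suppress=True)
for k in("14","15","16"):
    q=orange("top",cv2.imread(f"pics/top{k}.png"),(138,173,35,32));o=orange("scene",cv2.imread(f"pics/scene{k}.png"),(190,145,25,35))
    q.sort(key=lambda q:q[0][1]);o.sort(key=lambda q:q[0][1])
    print(k,"top-plane58",(onz("top",[q[0][0]],58)[0,:2]-C0)@W,"scene",(onz("scene",[o[0][0]],58)[0,:2]-C0)@W,[int(a[1]) for a in q],[int(a[1]) for a in o])
t=cv2.imread("pics/top16.png");s=cv2.imread("pics/scene16.png")
a=cv2.resize(t[170:210,135:180],None,fx=14,fy=14,interpolation=cv2.INTER_CUBIC)
cv2.imwrite("pics/t16z.png",a)
E
```

```text
14 top-plane58 -47.10001062886181 scene -46.89096345969628 [33, 104] [17, 46]
15 top-plane58 -55.90294382077585 scene -56.601208378251265 [33, 78] [15, 39]
16 top-plane58 -55.90294382077585 scene -56.601208378251265 [33, 78] [15, 39]
```

View pics/t16z.png

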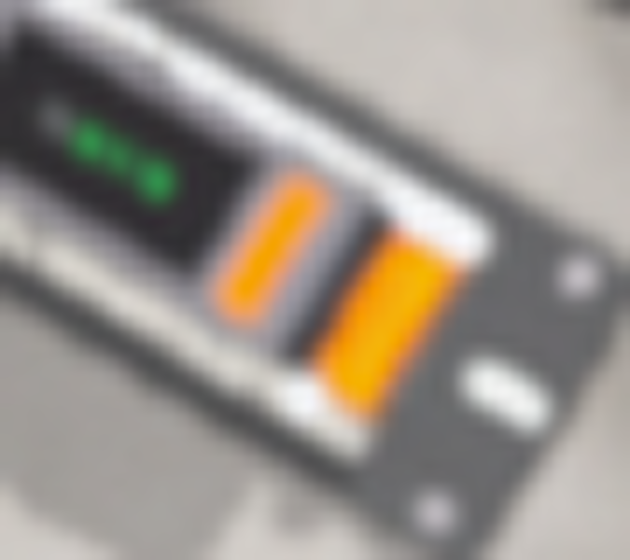

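```bash
python3 - <<'E'
from bench import *
print(job_done(), read_state()["clock"])
E
```

```text
the job is handed in; nothing more can be done
the job is handed in; nothing more can be done
```

The battery pack is loaded in the cradle and, by my last checks, held at both ends. I handed the job in at about 37 s.

**What I did**
- I gripped the pack at its centre. The tool can't tilt, so I tipped it toe-down by pressing the heel on the hood roof. The first press gave only about 7.5°, so I pressed a second time and got about 13°.
- I slid the toe under the hood, felt the contact block, and pushed it in about 12 mm by position.
- I lowered the heel past the catch while backing off, keeping the push at 11.7–12.2 mm. I pressed the pack flat and let go.

**What the last checks showed**
- **Spring-back:** on release the pack moved back 9–10 mm in both views. The block should therefore still be in by about 3 mm, as it should be when seated.
- **Heel:** about half of the visible orange heel disappeared under the catch overhang.
- **Height:** the stripe on top of the pack measured 55.6 mm. A flat pack should give about 58 mm, so the difference is within camera error.
- **Clear of the pack:** the gripper was open and well away. I did not touch the beaker, bottle, slide box, meter or sensor, but I did not re-measure where they stand.

**What disagreed**
- **Cradle position:** by camera it was about 6 mm off from what I felt at the contact block. I trusted the felt contact, because the spring force rose with depth from there.
- **Push depth:** at the full push the spring force suggested about 10 mm, against 12 mm by position.
- **Final height:** the tool ended about 2.4 mm lower than expected when the pack was flat. The pack probably slipped slightly in the grip.

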